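Feed a block along a sanding fence with a push stick

TASK

Sand one side of the wooden block on the edge-sanding jig: take the yellow push stick from its rest and, touching the block only with the stick, first bring the block flat against the abrasive fence at the infeed end, then feed it slowly along the fence, kept pressed lightly and flat on it all the way (about 5 N, never above 18 N), until it meets the end stop, and press it home there with about 8 N for a second (never above 18 N). Finally lay the push stick back in its rest as it was, leaving the block seated against fence and stop.

Things in the scene. Friction and masses are not known exactly. Their poses are not given: they have to be found in the camera images.
- jig: Edge-sanding jig, fixed to the bench. Plywood base board 135 x 400 mm, 12 mm thick; origin on the bench. Axes: +y is the feed direction (towards the stop), +x points to the fence side (away from the robot), z up. The board spans x -50 to +85 mm, y -200 to +200 mm. Bring the block flat on the fence while its centre is below -45 mm in y; from there on it must stay on the fence.
- fence: Fence on the jig's far side, axes as the jig's: fixed wooden backing, and before it an aluminium plate with a red-brown abrasive face, 8 x 380 mm, top 52 mm above the bench. The plate is locked at an unknown toe of up to +-0.015 rad about its outfeed end (jig y +200 mm), which no reading tells. Stiff: some 0.2 mm more push is 1 N, so find and follow it by force.
- fence_face (a point): Point of the nominal face line (no toe), at jig x +45 mm, y 0, 32 mm above the bench, axes as the jig's; free side -x. With its toe the real face lies within +-3 mm of this line here, +-5.5 mm at jig y -160 mm, +-1 mm at the stop.
- stop: Rigid dark wooden end stop, 85 x 22 mm, 45 mm high above the board, closing the outfeed (+y) end next to the fence. Axes as the jig's.
- stop_face (a point): Point in the middle of the stop's working face, at jig x +2 mm, y +155 mm, 32 mm above the bench. Axes as the jig's: the block comes from -y.
- block: Work piece: brown wooden block 58 (x) x 110 (y) x 58 (z) mm, loose on the board, 0.13 to 0.27 kg. Origin at the centre of its underside (12 mm above the bench). Starts at the infeed end (jig y -115 to -90 mm), 11 to 19 mm off the nominal fence line, skewed up to 0.06 rad; its +x side is to lie on the fence, its +y end to meet the stop.
- block_lead (a point): Leading edge of the block's fence-side face, at half height (block frame +29, +55, +29 mm): at the stop its y in the stop_face frame is 0.
- block_trail (a point): Trailing edge of the block's fence-side face, at half height (block frame +29, -55, +29 mm).
- block_push_corner (a point): The block's upright corner that is trailing and away from the fence (block frame -29, -55, +29 mm), where the mouth of the push stick should engage.
- push_stick: Yellow push stick, loose, 0.12 kg, on its rest. Bar 22 mm wide, 26 high, along its x from -100 to +110 mm; origin on its underside at the balance point. At +x a V mouth, open 120 degrees in plan, takes an upright block corner: bottom at x +110, prong tips at x +119, y +-17 mm. Held level at 45 degrees to the fence (+-15), pointing to fence and stop, it pushes a corner both ways.
- stick_grip (a point): Place to grip the push stick, across its 22 mm width: middle of its section at its balance point, 13 mm above its underside (43 mm above the bench in the rest). Axes as the stick's.
- stick_mouth (a point): Bottom of the V mouth of the push stick, at half height (stick frame +110, 0, +13 mm).
- rest: Wooden push stick rest, fixed, 150 x 56 mm, base 8 mm thick, origin under its centre. Two saddles at x +-60 mm (14 mm thick) hold the stick's underside 30 mm above the bench between cheeks 30 mm apart, 44 mm high; fingers fit down between the saddles. The stick lies along its x, mouth to +x, origins within 5 mm of each other in plan.

How it is judged:
On the way, in this order (a step that is already met when the one before it is completed fails the run):
1. the push stick is lifted out of its rest (its underside more than 50 mm above the rest's underside) (z of push_stick in the frame of rest above 0.05 m), for 0.1 s.
2. the push stick presses the block flat on the fence with more than 1.5 N, still at the infeed end (block centre below -45 mm in jig y) (x of each of block_lead, block_trail in the frame of fence_face above -0.008 m and angle between the y axis of block and the y axis of jig, either way round below 0.035 rad and contact force between block and fence above 1.5 N and contact force between push_stick and block above 1.5 N and y of block in the frame of jig below -0.045 m), for 0.1 s.
3. a third of the way (block centre at jig y -30 to 10 mm) the push stick keeps the block pressed flat on the fence with more than 1.5 N (x of block_lead in the frame of fence_face above -0.006 m and x of block_trail in the frame of fence_face above -0.008 m and angle between the y axis of block and the y axis of jig, either way round below 0.035 rad and contact force between block and fence above 1.5 N and contact force between push_stick and block above 1.5 N and y of block in the frame of jig between -0.03 and 0.01 m), for 0.2 s.
4. two thirds of the way (block centre at jig y 40 to 80 mm) the push stick keeps the block pressed flat on the fence with more than 1.5 N (x of block_lead in the frame of fence_face above -0.005 m and x of block_trail in the frame of fence_face above -0.007 m and angle between the y axis of block and the y axis of jig, either way round below 0.035 rad and contact force between block and fence above 1.5 N and contact force between push_stick and block above 1.5 N and y of block in the frame of jig between 0.04 and 0.08 m), for 0.2 s.
5. the push stick presses the block home against the stop with more than 4 N, the block flat on the fence (x of block_lead in the frame of fence_face above -0.004 m and x of block_trail in the frame of fence_face above -0.006 m and angle between the y axis of block and the y axis of jig, either way round below 0.035 rad and y of block_lead in the frame of stop_face above -0.0035 m and contact force between block and stop above 4 N and contact force between push_stick and block above 1.5 N), for 0.4 s.
At the end, for the whole second after the job is handed in: The block stands along the fence (at most 4 mm at its leading and 6 mm at its trailing end off the nominal line, within 0.035 rad) and within 3.5 mm of the stop; the push stick lies level in both saddles, along the rest, origin within 25 mm of the rest's; both are still and released (x of block_lead in the frame of fence_face above -0.004 m and x of block_trail in the frame of fence_face above -0.006 m and angle between the y axis of block and the y axis of jig, either way round below 0.035 rad and y of block_lead in the frame of stop_face above -0.0035 m and angle between block's own z axis and vertical below 0.05 rad and linear speed of each of block, push_stick below 0.01 m/s and horizontal distance between push_stick and rest below 0.025 m and z of push_stick in the frame of rest between 0.026 and 0.034 m and angle between the x axis of push_stick and the x axis of rest, either way round below 0.12 rad and angle between push_stick's own z axis and vertical below 0.08 rad); the robot touches nothing.
It fails at once if the block is pressed on the fence or on the stop with more than 18 N (contact force between block and fence above 18 N or contact force between block and stop above 18 N).
It fails at once if the block comes off the fence (either end more than 9 mm off the nominal line, or turned from it by more than 0.05 rad) once its centre is past -40 mm in jig y (y of block in the frame of jig above -0.04 m and not (x of each of block_lead, block_trail in the frame of fence_face above -0.009 m and angle between the y axis of block and the y axis of jig, either way round below 0.05 rad)).
It fails at once if the robot touches the block other than with the push stick (contact force between any of the arm, the fingers and block above 0.3 N).
It fails at once if the block is tipped by more than 0.2 rad (angle between block's own z axis and vertical above 0.2 rad).
It also fails if it takes over 72 s, if anything falls off the work surface, if the arm or the gripper's body presses on something with over 40 N, if the wrist force passes 120 N, or if a joint passes its speed limit or range.

ROBOT

A 7-joint arm with a two-finger parallel gripper is mounted at the origin on a cart in front of the work surface, level with it; the furniture and walls round the work are solid. World frame = base frame: x ahead of the robot, y to its left, z up, the work surface at z = 0. Lengths are in m, angles in rad, forces in N, time in s.
With the tool pointing down it reaches from about 0.425 to 0.95 m from the base axis. Payload 4.7 kg.
Tool frame: the origin (TCP) lies between the finger pads; the fingertips stand nose_length ahead of it and the grasp point (between the pads) lies 2 mm behind it (nose_length is the distance from the TCP to the fingertips, in m); z points along the fingers, y is the line along which they close (so a half turn about z gives the same grasp; the last joint's range is limited). The gripper opens to 85 mm and grips with 20 to 120 N. Pads are 22 mm wide; open, the fingers measure 114 mm over their backs; the gripper's body (76 mm by 85 mm) begins 54 mm behind the grasp point. The pads swing forward as they close: fully open they stand 13 mm farther back than shut.
Start: joints at [-1.276, 0.469, -0.049, 1.532, 0.024, 1.141, -0.082], TCP at [0.215, 0.64, 0.217] pointing down, gripper open.
Joint ranges: [-2.59, 2.59], [-0.33, 1.99], [-1.39, 1.29], [0.1, 2.45], [-1.04, 4.18], [0.21, 1.99], [-2.66, 2.66]. Speed limits (rad/s): [2.57, 2.57, 3.14, 3.14, 3.14, 3.14, 3.14].

INTERFACE

Orientations are given as a rotation vector (axis times angle).
In Python, from workcell import get_state, grab_frame, camera_params, close_job, nose_length gives the robot as it stands. The module is installed in compiled form; this text tells all that it offers.
- The arm moves only by the tool step_arm, never from a script. Its argument "series" is a list of rows, each an object of numbers: "fingers": the closure, from 0 (fully open) to 1 (shut); "tx", "ty", "tz": the shift along the world's x, y, z in units of 40 mm (1.0 is 40 mm); "ax", "ay", "az": the turn, a rotation vector about the world's x, y, z in rad. In form: [{"fingers": .., "tx": .., "ty": .., "tz": .., "ax": .., "ay": .., "az": ..}, ...]. A call has exactly 5 rows; each row shifts and turns the commanded pose from where the row before left it; what a row does not reach is not made up. A row lasts 1/10 s, in which the tool goes at most 50 mm and 8.59 degrees, less where a joint would pass 70% of its speed; a pose out of reach is approached as far as the arm can. A call is refused whole if a number of a shift passes 1 or a number of a turn 0.15, either way. A call with a gripper value outside its range is refused whole. The fingers move at their own pace and stop on an object; "grip_force" is the grip in N (left out, the last holds). Time passes only in rows, so rows that do not move let the fingers close, or fill a call up. It gives the time, the measured TCP pose, the force, the opening and the grip force at its end, in the units of the state.
- get_state(): the state, without advancing time (a new reading comes with each control period).
- grab_frame(name): name is "side" or "top" or "wrist"; returns the picture (480x640x3 uint8, red, green, blue); there is no depth.
- camera_params(name): a dict with "fx", "fy", "cx", "cy" (pixels), "T" (4x4, takes a point from camera to world coordinates). Camera axes: x right, y down, z forward; pixel columns grow to the right and rows downward; lengths in m; the calibration is good to about 2 mm. The wrist camera is an equidistant fisheye: a pixel r from the principal point sees the ray r / f radians off the axis. A picture is of the moment at which its call begins: read the wrist's pose just before it. camera_params takes no time and is no camera call; for the wrist camera it gives the pose at the moment of the call.
- close_job(): hands the job in; it is judged then, once.
The state is a dict: "time": time; "joint_positions": joint angles; "joint_vel": joint speeds; "joint_torque": joint torques, N m; "eef_pos": TCP position; "tool_rot": TCP orientation; "wrist_force": force on the tool from outside, world axes, zero at the start; "moment": the same for the moment, N m; "width": finger opening in m; "finger_force": force on a finger pad.
Only numpy, scipy, OpenCV 4.12 (cv2) and the standard library are available. Lean on these libraries where they do the work, as an engineer would, in place of code of your own. Each camera call takes 0.05 s, during which the arm holds its last target. There are 200 camera calls.

## Working session

There is one attempt and no reset: what is moved stays moved. The work goes in short steps, Python scripts to look and compute and a tool call to move; the robot and the scene stay as the last step left them, time stands still between calls to the robot, and variables do not carry over. Pictures are saved under pics/ and viewed, at most 10 in all, crops included, and the job is handed in when it is done.

Besides the shell and the picture viewer there is one more tool, called as name(argument=value, ...), one argument or row to a line, values as JSON. step_arm: Moves the arm, as the interface text tells. Its arguments: {"type":"object","properties":{"series":{"type":"array"},"grip_force":{"type":"number"}},"required":["series"]}

```bash
mkdir -p pics
python3 - <<'E'
from workcell import *
import cv2,numpy as np
s=get_state()
for k in s: print(k,np.round(s[k],3) if not isinstance(s[k],str) else s[k])
print(nose_length() if callable(nose_length) else nose_length)
for n in ["top","side"]:
    cv2.imwrite(f"pics/{n}0.png",grab_frame(n)[:,:,::-1]); p=camera_params(n); print(n,{k:np.round(p[k],3).tolist() for k in p})
E
```

```text
time 0.0
joint_positions [-1.276  0.469 -0.049  1.534  0.024  1.141 -0.082]
joint_vel [ 0.001  0.001 -0.    -0.    -0.002  0.001 -0.   ]
joint_torque [ 0.0000e+00 -5.1031e+01 -4.7000e-02 -2.3771e+01  1.1000e-02  8.0000e-03
  0.0000e+00]
eef_pos [0.215 0.639 0.216]
tool_rot [-5.06e-01 -3.10e+00  3.00e-03]
wrist_force [ 0.095 -1.251 -0.057]
moment [0.003 0.004 0.011]
finger_force 0.0
width 0.086
0.017
top {'fx': 455.705, 'fy': 455.705, 'cx': 315.236, 'cy': 242.107, 'T': [[-0.017, -0.981, 0.194, 0.399], [-0.999, 0.023, 0.03, -0.05], [-0.034, -0.193, -0.981, 0.897], [0.0, 0.0, 0.0, 1.0]]}
side {'fx': 498.334, 'fy': 498.334, 'cx': 335.303, 'cy': 235.458, 'T': [[0.996, -0.068, 0.057, 0.502], [-0.089, -0.763, 0.64, -0.742], [0.0, -0.643, -0.766, 0.893], [0.0, 0.0, 0.0, 1.0]]}
```

View pics/top0.png

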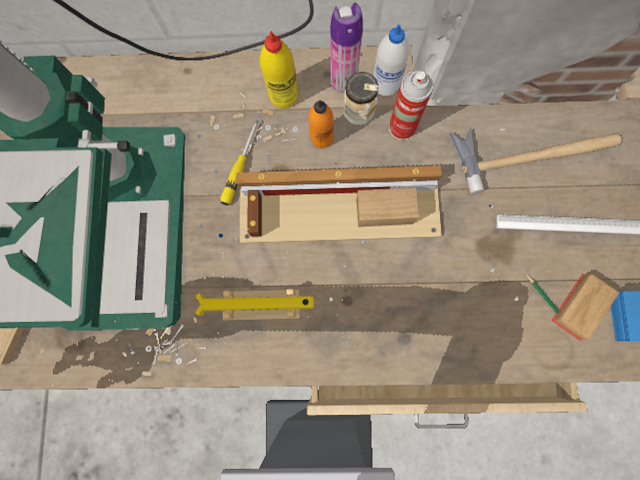

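View pics/side0.png

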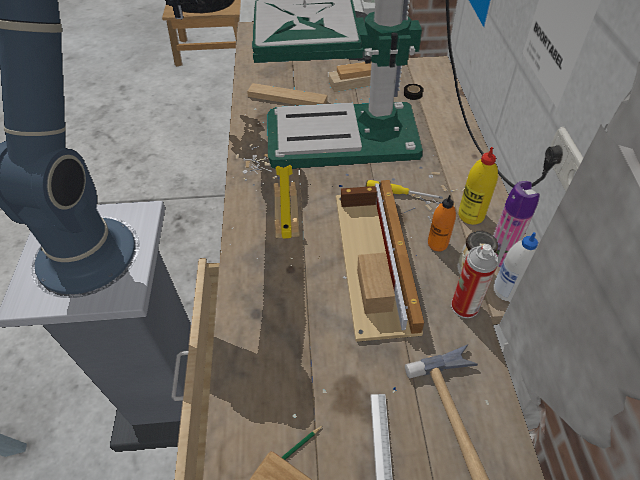

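The top view shows the jig at cols 240–441, rows 165–241. The stop is at the left (world +y) and the block at cols 357–417, rows 188–225. The stick is at cols 195–313, rows 292–315, with its mouth to the left. Next I'll measure these.

```bash
cat > h.py <<'E'
from workcell import *
import cv2,numpy as np
from scipy.spatial.transform import Rotation as R
def cast(n,uv,z,p=None):
    p=p or camera_params(n); T=np.array(p["T"]); uv=np.atleast_2d(np.array(uv,float))
    a=(uv[:,0]-p["cx"])/p["fx"]; b=(uv[:,1]-p["cy"])/p["fy"]
    d=np.c_[a,b,np.ones(len(a))]
    if n=="wrist":
        r=np.hypot(a,b)+1e-12; d=np.c_[a/r*np.sin(r),b/r*np.sin(r),np.cos(r)]
    d=d@T[:3,:3].T; o=T[:3,3]
    return o+d*((z-o[2])/d[:,2])[:,None]
def proj(n,X):
    p=camera_params(n);T=np.array(p["T"]);c=(np.atleast_2d(X)-T[:3,3])@T[:3,:3]
    return np.c_[c[:,0]/c[:,2]*p["fx"]+p["cx"],c[:,1]/c[:,2]*p["fy"]+p["cy"]]
def st():
    s=get_state(); print(round(s["time"],2),np.round(s["eef_pos"],4),np.round(s["tool_rot"],3),"F",np.round(s["wrist_force"],1),"M",np.round(s["moment"],2),"w",np.round(s["width"],4),s["finger_force"]); return s
E
python3 - <<'E'
from h import *
im=cv2.imread("pics/top0.png"); h=cv2.cvtColor(im,cv2.COLOR_BGR2HSV)
for uv in [(270,303),(300,215),(385,208),(254,215),(385,224),(348,190),(310,176),(310,187)]: print(uv,h[uv[1],uv[0]])
m=cv2.inRange(h,(22,170,90),(34,255,255)); m[:270]=0; m[330:]=0; m[:,:185]=0
c=max(cv2.findContours(m,0,1)[0],key=cv2.contourArea)
q=cast("top",c[:,0],.056)[:,:2]; r=cv2.minAreaRect((q*1000).astype(np.float32)); print("stick",r,cv2.boundingRect(c))
cv2.imwrite("pics/crop1.png",cv2.resize(im[155:325,185:455],None,fx=2.9,fy=2.9,interpolation=cv2.INTER_CUBIC))
E
```

```text
(270, 303) [ 26 217 179]
(300, 215) [ 19  80 218]
(385, 208) [ 16  99 191]
(254, 215) [ 11 144 124]
(385, 224) [ 15 107 122]
(348, 190) [  5 192 106]
(310, 176) [ 16 142 183]
(310, 187) [120   2 216]
stick ((449.14703369140625, 90.25729370117188), (217.63009643554688, 38.422447204589844), 87.86935424804688) (196, 294, 118, 22)
```

View pics/crop1.png

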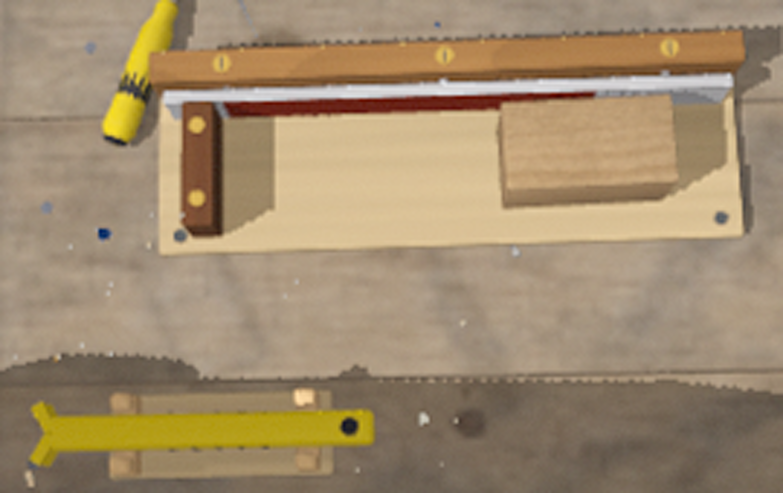

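Run:
```python
from h import *
f=lambda L:np.array(L)/2.9+[185-.33,155-.33]
def pr(n,L,z):
    q=cast("top",f(L),z)[:,:2]*1000; print(n,np.round(q,1).tolist()); return q
b=pr("board",[(160,254),(742,236)],.012)
d=b[0]-b[1]; print(np.linalg.norm(d)); ey=d/np.linalg.norm(d); ex=np.array([ey[1],-ey[0]]); o=b.mean(0)+ex*50
print("jig",o,ey, "yaw",np.arctan2(-ey[0],ey[1]))
J=lambda q:np.round(np.c_[(q-o)@ex,(q-o)@ey],1).tolist()
for n,L,z in [("block",[(501,103),(671,96),(676,184),(504,191)],.070),("stop",[(183,102),(219,101),(221,231)],.057),("fence top",[(164,93),(733,75)],.052),("back top near edge",[(152,85),(744,67)],.060),("rest",[(110,393),(331,388),(332,473),(110,478)],.008)]:
    q=pr(n,L,z); print("  jig",J(q), "mean",q.mean(0), np.linalg.norm(q[0]-q[1]), np.linalg.norm(q[1]-q[2]) if len(q)>2 else 0)
im=cv2.imread("pics/top0.png"); h=cv2.cvtColor(im,cv2.COLOR_BGR2HSV)
m=cv2.inRange(h,(22,170,90),(34,255,255)); m[:270]=0; m[330:]=0; m[:,:205]=0; m[:,308:]=0
v,u=np.nonzero(m); q=cast("top",np.c_[u,v],.056)[:,:2]*1000
pc=cv2.fitLine(q.astype(np.float32),2,0,.01,.01).ravel(); print("stick axis",pc)
```

```text
board [[577.2, 126.9], [580.4, -269.9]]
396.80230566581145
jig [628.75641178 -71.11960517] [-0.00807332  0.99996741] yaw 0.008073403120879924
block [[660.4, -106.3], [662.2, -216.3], [603.4, -216.0], [601.5, -106.2]]
  jig [[31.4, -35.4], [32.2, -145.5], [-26.5, -144.7], [-27.5, -34.8]] mean [ 631.88929264 -161.21208663] 110.0403711879197 58.75653230900081
stop [[671.0, 104.1], [671.1, 80.0], [582.5, 78.0]]
  jig [[43.7, 174.8], [43.5, 150.7], [-45.1, 149.5]] mean [641.52130307  87.35460676] 24.09129901697496 88.60530269943312
fence top [[679.3, 117.9], [681.3, -261.6]]
  jig [[52.1, 188.6], [51.0, -190.9]] mean [680.2961259  -71.87633048] 379.51032889388927 0
back top near edge [[682.4, 124.4], [683.9, -267.2]]
  jig [[55.3, 195.1], [53.6, -196.5]] mean [683.17799988 -71.37851736] 391.58212504219455 0
rest [[482.9, 160.2], [483.3, 10.5], [426.8, 10.3], [426.1, 158.9]]
  jig [[-144.0, 232.5], [-144.8, 82.8], [-201.3, 83.1], [-200.7, 231.7]] mean [454.78486442  84.98079037] 149.74593139760046 56.47353187182276
stick axis [1.7481596e-03 9.9999845e-01 4.5349127e+02 8.8153976e+01]
```

The block is 58.8 x 110 mm at jig y ≈ -90 with a gap of about 13 mm. The stick origin is at about (0.4535, 0.081) along world +y and the jig yaw is about 0.008. The measured sizes match the given ones. Before travelling I'll check the drill-press table for clearance.

Run:
```python
from h import *
for z in (.05,.1,.2,.3,.4):
    print(z,np.round(cast("top",[(108,140),(90,325)],z)[:,:2],3).tolist(),"side",np.round(cast("side",[(255,58),(365,50)],z)[:,:2],3).tolist())
```

```text
0.05 [[0.786, 0.39], [0.419, 0.397]] side [[0.378, 0.711], [0.729, 0.728]]
0.1 [[0.763, 0.364], [0.418, 0.371]] side [[0.385, 0.625], [0.715, 0.641]]
0.2 [[0.717, 0.312], [0.416, 0.318]] side [[0.4, 0.452], [0.688, 0.466]]
0.3 [[0.672, 0.26], [0.413, 0.265]] side [[0.415, 0.28], [0.661, 0.292]]
0.4 [[0.626, 0.208], [0.411, 0.212]] side [[0.429, 0.108], [0.634, 0.118]]
```

step_arm(
  series=[
    {"fingers":0,"tx":0.0,"ty":-0.9,"tz":0.1,"ax":0,"ay":0,"az":-0.13},
    {"fingers":0,"tx":0.1,"ty":-1.0,"tz":0.1,"ax":0,"ay":0,"az":-0.13},
    {"fingers":0,"tx":0.2,"ty":-1.0,"tz":0,"ax":0,"ay":0,"az":-0.13},
    {"fingers":0,"tx":0.3,"ty":-1.0,"tz":0,"ax":0,"ay":0,"az":-0.13},
    {"fingers":0,"tx":0.5,"ty":-1.0,"tz":0,"ax":0,"ay":0,"az":-0.13},
  ],
)

```text
time: 0.6
eef_pos: [0.2578, 0.4423, 0.225]
tool_rot: [-1.474, -2.774, 0.001]
wrist_force: [2.0, -0.0, 1.1]
width: 0.0854
finger_force: 0.0
```

step_arm(
  series=[
    {"fingers":0,"tx":0.1,"ty":-1.0,"tz":0,"ax":0,"ay":0,"az":-0.12},
    {"fingers":0,"tx":0.35,"ty":-1.0,"tz":0,"ax":0,"ay":0,"az":-0.12},
    {"fingers":0,"tx":0.5,"ty":-1.0,"tz":0,"ax":0,"ay":0,"az":-0.12},
    {"fingers":0,"tx":0.85,"ty":-0.9,"tz":0,"ax":0,"ay":0,"az":-0.12},
    {"fingers":0,"tx":0.85,"ty":-0.9,"tz":0,"ax":0,"ay":0,"az":-0.12},
  ],
)

```text
time: 1.1
eef_pos: [0.3651, 0.2503, 0.2254]
tool_rot: [-2.228, -2.214, -0.001]
wrist_force: [1.3, 0.8, 0.3]
width: 0.0854
finger_force: 0.0
```

step_arm(
  series=[
    {"fingers":0,"tx":0.7,"ty":-0.9,"tz":-0.5,"ax":0,"ay":0,"az":0},
    {"fingers":0,"tx":0.6,"ty":-0.9,"tz":-0.6,"ax":0,"ay":0,"az":0},
    {"fingers":0,"tx":0.5,"ty":-0.9,"tz":-0.7,"ax":0,"ay":0,"az":0},
    {"fingers":0,"tx":0.44,"ty":-0.9,"tz":-0.7,"ax":0,"ay":0,"az":0},
    {"fingers":0,"tx":0,"ty":-0.63,"tz":-0.4,"ax":0,"ay":0,"az":0},
  ],
)

```text
time: 1.6
eef_pos: [0.4551, 0.0796, 0.1076]
tool_rot: [2.228, 2.214, -0.003]
wrist_force: [-0.0, 0.5, 0.3]
width: 0.085
finger_force: 0.0
```

Run:
```python
from h import *
s=st(); print(R.from_rotvec(s["tool_rot"]).as_matrix().round(3))
cv2.imwrite("pics/w1.png",grab_frame("wrist")[:,:,::-1]); print(camera_params("wrist"))
```

```text
1.6 [0.4551 0.0796 0.1076] [ 2.228  2.214 -0.003] F [-0.   0.5  0.3] M [-0.    0.02 -0.04] w 0.085 0.0
[[ 0.006  1.    -0.001]
 [ 1.    -0.006 -0.002]
 [-0.002 -0.001 -1.   ]]
{'fx': 371.64829954431775, 'fy': 371.64829954431775, 'cx': 323.30822687855664, 'cy': 233.24401726143773, 'T': array([[ 0.99992559, -0.00884202, -0.00840386,  0.45291684],
       [-0.01103332, -0.94939294, -0.31389698,  0.15536795],
       [-0.00520309,  0.31396634, -0.94941986,  0.26174367],
       [ 0.        ,  0.        ,  0.        ,  1.        ]])}
```

View pics/w1.png

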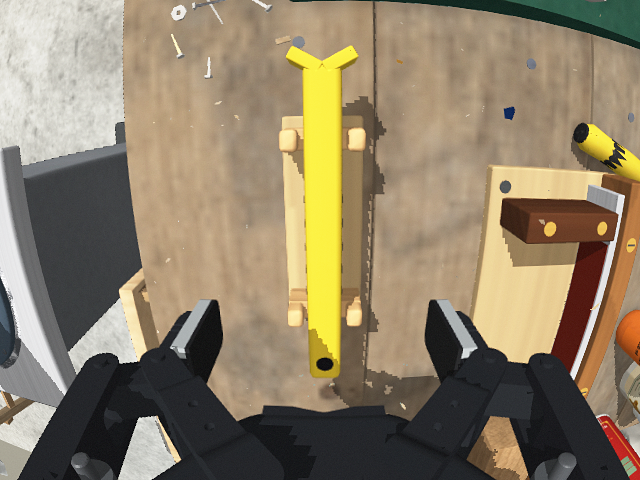

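The wrist view shows the stick centred between the open fingers, with the V bottom at about (322,67) and the tail end at about (325,376). The saddles are at rows 140 and 305.

Run:
```python
from h import *
im=cv2.imread("pics/w1.png"); h=cv2.cvtColor(im,cv2.COLOR_BGR2HSV)
m=cv2.inRange(h,(22,150,60),(34,255,255)); m[:,:280]=0; m[:,365:]=0; m[:30]=0
print(cast("wrist",[(322,67),(325,361),(324,220)],.056).round(4).tolist())
k=m.copy(); k[:85]=0; k[345:]=0; v,u=np.nonzero(k); q=cast("wrist",np.c_[u,v],.056)[:,:2]
for lo in np.arange(0,.17,.03):
    a=q[(q[:,1]>lo)&(q[:,1]<lo+.02)]; print(round(lo,2),a[:,0].min().round(4),a[:,0].max().round(4)) if len(a) else 0
print("rest base",cast("wrist",[(283,116),(363,300)],.008).round(4).tolist())
```

```text
[[0.4514, 0.1819, 0.056], [0.4512, -0.0053, 0.056], [0.4516, 0.0954, 0.056]]
0.0 0.4403 0.4614
0.03 0.4401 0.4617
0.06 0.4403 0.4616
0.09 0.4403 0.4614
0.12 0.4403 0.4619
0.15 0.4407 0.4616
rest base [[0.4244, 0.155, 0.008], [0.4809, 0.0166, 0.008]]
```

Run:
```python
from h import *
im=cv2.imread("pics/w1.png"); h=cv2.cvtColor(im,cv2.COLOR_BGR2HSV)
m=cv2.inRange(h,(22,120,40),(34,255,255)); m[:,:280]=0; m[:,365:]=0; m[:30]=0
c=max(cv2.findContours(m,0,1)[0],key=cv2.contourArea)[:,0]
q=cast("wrist",c,.056); print("max y",q[:,1].max(),"min y",q[:,1].min(), c[q[:,1].argmax()],c[q[:,1].argmin()])
print("tail bottom",cast("wrist",[(325,377)],.03))
it=cast("top",[(196,303),(313.5,303)],.056); print(it)
print("rest y from wrist",cast("wrist",[(300,117),(350,117)],.008)[:,1], "saddle tops",cast("wrist",[(288,129),(357,128),(297,303),(354,302)],.044)[:,:2])
```

```text
max y 0.1943466629744294 min y -0.02019070709826845 [351  45] [335 377]
tail bottom [[ 0.45088242 -0.04227492  0.03      ]]
[[ 0.45565908  0.19784992  0.056     ]
 [ 0.45158291 -0.01952425  0.056     ]]
rest y from wrist [0.15398444 0.15364632] saddle tops [[0.43119279 0.14731436]
 [0.47122936 0.1474522 ]
 [0.43288029 0.03448094]
 [0.47091943 0.03490635]]
```

step_arm(
  series=[
    {"fingers":0,"tx":-0.08,"ty":0,"tz":-0.4,"ax":0,"ay":0,"az":0},
    {"fingers":0,"tx":0,"ty":0,"tz":-0.5,"ax":0,"ay":0,"az":0},
    {"fingers":0,"tx":0,"ty":0,"tz":-0.5,"ax":0,"ay":0,"az":0},
    {"fingers":0.3,"tx":0,"ty":0,"tz":-0.25,"ax":0,"ay":0,"az":0},
    {"fingers":0.5,"tx":0,"ty":0,"tz":0,"ax":0,"ay":0,"az":0},
  ],
  grip_force=60,
)

```text
time: 2.15
eef_pos: [0.4501, 0.0826, 0.0423]
tool_rot: [-2.224, -2.217, 0.004]
wrist_force: [-0.0, -0.8, 0.4]
width: 0.0591
finger_force: 0.0
```

step_arm(
  series=[
    {"fingers":0.65,"tx":0,"ty":0,"tz":0},
    {"fingers":0.75,"tx":0,"ty":0,"tz":0},
    {"fingers":0.85,"tx":0,"ty":0,"tz":0},
    {"fingers":1,"tx":0,"ty":0,"tz":0},
    {"fingers":1,"tx":0,"ty":0,"tz":0},
  ],
  grip_force=60,
)

```text
validation failed for argument at $.se...
```

step_arm(
  series=[
    {"fingers":0.65,"tx":0,"ty":0,"tz":0,"ax":0,"ay":0,"az":0},
    {"fingers":0.75,"tx":0,"ty":0,"tz":0,"ax":0,"ay":0,"az":0},
    {"fingers":0.85,"tx":0,"ty":0,"tz":0,"ax":0,"ay":0,"az":0},
    {"fingers":1,"tx":0,"ty":0,"tz":0,"ax":0,"ay":0,"az":0},
    {"fingers":1,"tx":0,"ty":0,"tz":0,"ax":0,"ay":0,"az":0},
  ],
  grip_force=60,
)

```text
time: 2.65
eef_pos: [0.4513, 0.0829, 0.0437]
tool_rot: [2.224, 2.218, 0.001]
wrist_force: [-0.8, -0.4, 0.4]
width: -0.0001
finger_force: 0.0
```

Run:
```python
from h import *
st();st();s=st(); print(R.from_rotvec(s["tool_rot"]).as_matrix().round(3)[:,1])
```

```text
2.65 [0.4513 0.0829 0.0437] [2.224e+00 2.218e+00 1.000e-03] F [-0.8 -0.4  0.4] M [-0.06  0.05  0.  ] w -0.0001 0.0
2.65 [0.4513 0.0829 0.0437] [2.224e+00 2.218e+00 1.000e-03] F [-0.8 -0.4  0.4] M [-0.06  0.05  0.  ] w -0.0001 0.0
2.65 [0.4513 0.0829 0.0437] [2.224e+00 2.218e+00 1.000e-03] F [-0.8 -0.4  0.4] M [-0.06  0.05  0.  ] w -0.0001 0.0
[ 1.    -0.003  0.001]
```

Run:
```python
from h import *
a=grab_frame("wrist")[:,:,::-1]; b=grab_frame("top")[:,:,::-1]
b=cv2.resize(b[200:380,120:400],(640,411)); cv2.imwrite("pics/w2.png",cv2.resize(np.vstack([cv2.resize(a,(400,300)),cv2.resize(b,(400,257))]),(400,557)))
```

```text
(no output)
```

View pics/w2.png

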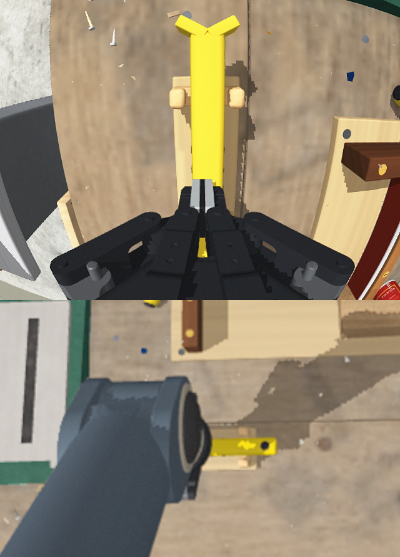

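Run:
```python
from h import *
b=grab_frame("side")[:,:,::-1]; cv2.imwrite("pics/s2full.png",b)
cv2.imwrite("pics/w2full.png",grab_frame("wrist")[:,:,::-1]); p=camera_params("wrist"); print(p["T"].round(4))
for z in (.03,.056,.08): print(z,cast("side",[(286,236)],z).round(4),cast("top",[(313,303)],z).round(4))
h=cv2.cvtColor(cv2.imread("pics/w2full.png"),cv2.COLOR_BGR2HSV); m=cv2.inRange(h,(22,120,40),(34,255,255))
for v in (100,150,200,250): 
    u=np.nonzero(m[v,290:380])[0]+290; print(v,u.min(),u.max(),(cast("wrist",[(u.min()-.5,v),(u.max()+.5,v)],.056)[:,0]).round(4))
s=get_state(); e=np.array(s["eef_pos"]); T=p["T"]
for d in (0.017,0,-.013):
  x=(e-[0,0,d]-T[:3,3])@T[:3,:3]; r=np.hypot(x[0],x[1]); th=np.arctan2(r,x[2]); print(d,p["cx"]+p["fx"]*th*x[0]/r,p["cy"]+p["fy"]*th*x[1]/r, "side",proj("side",e-[0,0,d]))
cv2.imwrite("pics/s2.png",cv2.resize(b[120:270,210:410],(800,600),interpolation=cv2.INTER_CUBIC))
```

```text
[[ 1.000e+00 -3.200e-03 -3.000e-04  4.502e-01]
 [-3.100e-03 -9.512e-01 -3.087e-01  1.618e-01]
 [ 7.000e-04  3.087e-01 -9.512e-01  1.997e-01]
 [ 0.000e+00  0.000e+00  0.000e+00  1.000e+00]]
0.03 [[ 0.4552 -0.0126  0.03  ]] [[ 0.4532 -0.0176  0.03  ]]
0.056 [[ 0.4566 -0.0345  0.056 ]] [[ 0.4516 -0.0186  0.056 ]]
0.08 [[ 0.4579 -0.0548  0.08  ]] [[ 0.4501 -0.0195  0.08  ]]
100 304 360 [0.4428 0.4645]
150 305 360 [0.443  0.4646]
200 305 359 [0.4428 0.4646]
250 307 358 [0.4432 0.4647]
0.017 325.4105489466411 275.537518111672 side [[283.39008161 206.54856582]]
0 325.6224632578844 290.5004889956343 side [[282.81689492 201.59892035]]
-0.013 325.80969588953343 303.81756115195225 side [[282.36993349 197.73926921]]
```

View pics/s2.png

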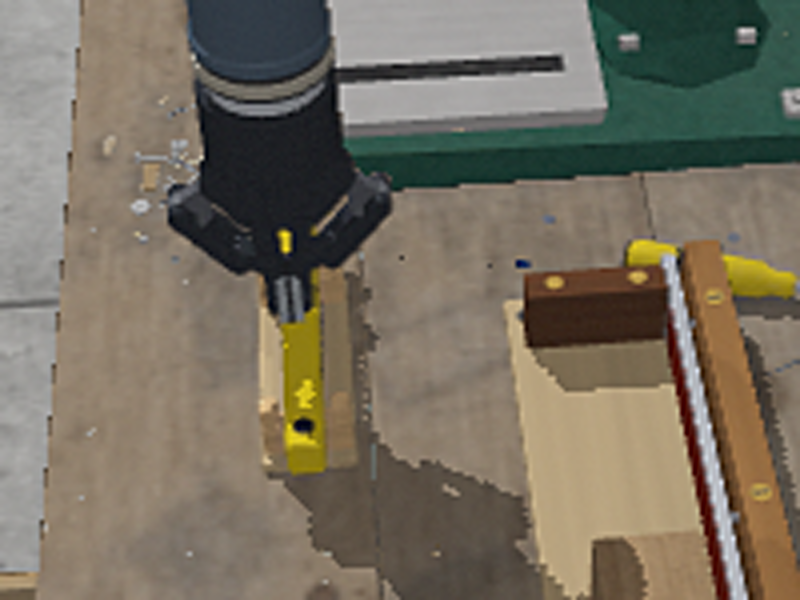

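The picture shows the fingers shut above the stick. The tip in the side view is near px (283,200), above where the pose and nose_length put it. I'll re-read nose_length and estimate the tip height from both views.

Run:
```python
from h import *
print(type(nose_length), nose_length() if callable(nose_length) else nose_length)
s=st(); e=np.array(s["eef_pos"]); p=camera_params("wrist");T=p["T"]
for z in (.03,.04,.05,.06,.07,.08):
    X=np.array([e[0],e[1]+.011,z]); x=(X-T[:3,3])@T[:3,:3]; r=np.hypot(x[0],x[1]); th=np.arctan2(r,x[2])
    print(z,"wrist row (y+11)",round(p["cy"]+p["fy"]*th*x[1]/r,1),"side row(y-11)",proj("side",[e[0],e[1]-.011,z])[0,1].round(1))
im=cv2.imread("pics/w2full.png"); print(im[270:345:4,318].tolist())
```

```text
<class 'float'> 0.017
2.85 [0.4512 0.0828 0.0434] [2.225 2.218 0.   ] F [ 0.  -0.3  0.4] M [-0.02  0.03  0.01] w 0.0 0.0
0.03 wrist row (y+11) 258.2 side row(y-11) 208.9
0.04 wrist row (y+11) 266.2 side row(y-11) 206.0
0.05 wrist row (y+11) 275.0 side row(y-11) 203.0
0.06 wrist row (y+11) 284.9 side row(y-11) 200.0
0.07 wrist row (y+11) 296.0 side row(y-11) 197.0
0.08 wrist row (y+11) 308.6 side row(y-11) 194.0
[[70, 243, 253], [71, 244, 253], [71, 243, 253], [72, 244, 253], [86, 223, 243], [187, 188, 182], [189, 189, 183], [188, 189, 182], [189, 190, 184], [189, 192, 185], [189, 189, 186], [192, 192, 187], [190, 192, 187], [163, 162, 157], [162, 161, 156], [173, 172, 168], [191, 192, 188], [118, 119, 117], [25, 20, 19]]
```

Both views put the shut fingertips at z ≈ 0.060–0.062 with the reported TCP at 0.043, so they are about 17 mm behind the reported TCP. I'll open, go about 31 mm deeper in two checked stages, and grip again.

step_arm(
  series=[
    {"fingers":0.3,"tx":0,"ty":0,"tz":0,"ax":0,"ay":0,"az":0},
    {"fingers":0.3,"tx":0,"ty":0,"tz":0,"ax":0,"ay":0,"az":0},
    {"fingers":0.3,"tx":0,"ty":0,"tz":0,"ax":0,"ay":0,"az":0},
    {"fingers":0.3,"tx":0,"ty":0,"tz":-0.25,"ax":0,"ay":0,"az":0},
    {"fingers":0.3,"tx":0,"ty":0,"tz":-0.25,"ax":0,"ay":0,"az":0},
  ],
)

```text
time: 3.35
eef_pos: [0.4512, 0.0829, 0.0227]
tool_rot: [2.224, 2.218, 0.001]
wrist_force: [0.2, 0.3, -0.2]
width: 0.0598
finger_force: 0.0
```

Run:
```python
from h import *
s=st(); im=cv2.cvtColor(grab_frame("side"),cv2.COLOR_RGB2BGR); cv2.imwrite("pics/sw3.png",np.hstack([cv2.resize(im[120:270,210:360],(400,400),interpolation=cv2.INTER_CUBIC),cv2.resize(cv2.cvtColor(grab_frame("wrist"),cv2.COLOR_RGB2BGR)[:,160:480],(400,600))[100:500]]))
```

```text
3.35 [0.4512 0.0829 0.0227] [2.224e+00 2.218e+00 1.000e-03] F [ 0.2  0.3 -0.2] M [ 0.03 -0.01 -0.03] w 0.0598 0.0
```

View pics/sw3.png

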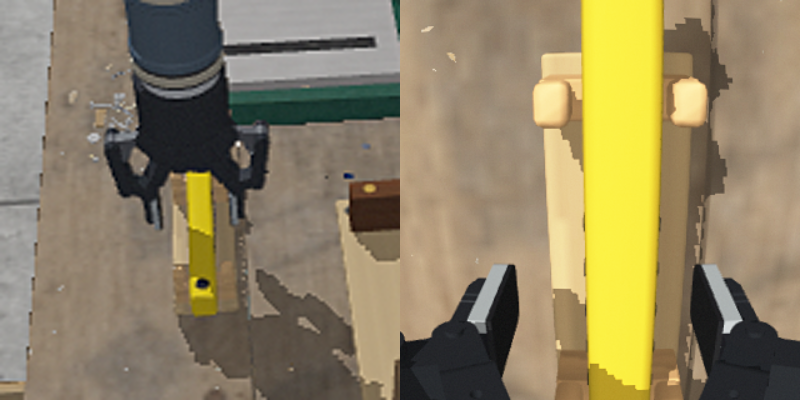

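The fingers now straddle the stick, with tips near z ≈ 0.042. I'll go about 9 mm lower and close.

step_arm(
  series=[
    {"fingers":0.3,"tx":0.05,"ty":0,"tz":-0.12,"ax":0,"ay":0,"az":0},
    {"fingers":0.3,"tx":0,"ty":0,"tz":-0.12,"ax":0,"ay":0,"az":0},
    {"fingers":0.5,"tx":0,"ty":0,"tz":0,"ax":0,"ay":0,"az":0},
    {"fingers":0.6,"tx":0,"ty":0,"tz":0,"ax":0,"ay":0,"az":0},
    {"fingers":0.7,"tx":0,"ty":0,"tz":0,"ax":0,"ay":0,"az":0},
  ],
  grip_force=60,
)

```text
time: 3.95
eef_pos: [0.4533, 0.0827, 0.0139]
tool_rot: [2.225, 2.218, 0.001]
wrist_force: [0.5, 0.3, -0.1]
width: 0.0256
finger_force: 0.2
```

step_arm(
  series=[
    {"fingers":0.8,"tx":0,"ty":0,"tz":0,"ax":0,"ay":0,"az":0},
    {"fingers":0.9,"tx":0,"ty":0,"tz":0,"ax":0,"ay":0,"az":0},
    {"fingers":1,"tx":0,"ty":0,"tz":0,"ax":0,"ay":0,"az":0},
    {"fingers":1,"tx":0,"ty":0,"tz":0,"ax":0,"ay":0,"az":0},
    {"fingers":1,"tx":0,"ty":0,"tz":0,"ax":0,"ay":0,"az":0},
  ],
  grip_force=60,
)

```text
time: 4.45
eef_pos: [0.4536, 0.0828, 0.0141]
tool_rot: [2.224, 2.218, 0.001]
wrist_force: [-0.1, -0.5, 5.4]
width: 0.0215
finger_force: 59.2
```

The stick is gripped: width 21.5 mm, 59 N. I'll lift it and carry it towards the block, turning it to 45°.

step_arm(
  series=[
    {"fingers":1,"tx":0,"ty":0,"tz":0.3,"ax":0,"ay":0,"az":0},
    {"fingers":1,"tx":0,"ty":0,"tz":0.5,"ax":0,"ay":0,"az":0},
    {"fingers":1,"tx":0,"ty":0,"tz":0.6,"ax":0,"ay":0,"az":0},
    {"fingers":1,"tx":0.1,"ty":-0.5,"tz":0.6,"ax":0,"ay":0,"az":0},
    {"fingers":1,"tx":0.2,"ty":-0.8,"tz":0,"ax":0,"ay":0,"az":0},
  ],
  grip_force=80,
)

```text
time: 4.95
eef_pos: [0.4667, 0.0325, 0.0966]
tool_rot: [2.218, 2.223, 0.008]
wrist_force: [0.4, 0.1, -0.9]
width: 0.0207
finger_force: 78.5
```

step_arm(
  series=[
    {"fingers":1,"tx":0.17,"ty":-0.9,"tz":0,"ax":0,"ay":0,"az":-0.12},
    {"fingers":1,"tx":0.17,"ty":-0.9,"tz":0,"ax":0,"ay":0,"az":-0.12},
    {"fingers":1,"tx":0.17,"ty":-0.9,"tz":0,"ax":0,"ay":0,"az":-0.12},
    {"fingers":1,"tx":0.17,"ty":-0.9,"tz":0,"ax":0,"ay":0,"az":-0.12},
    {"fingers":1,"tx":0.17,"ty":-0.9,"tz":0,"ax":0,"ay":0,"az":-0.12},
  ],
)

```text
time: 5.45
eef_pos: [0.4987, -0.1502, 0.0941]
tool_rot: [-2.784, -1.455, 0.0]
wrist_force: [0.6, 0.7, -1.0]
width: 0.0209
finger_force: 78.5
```

step_arm(
  series=[
    {"fingers":1,"tx":0.1,"ty":-0.9,"tz":0,"ax":0,"ay":0,"az":-0.1},
    {"fingers":1,"tx":0.1,"ty":-0.9,"tz":0,"ax":0,"ay":0,"az":-0.085},
    {"fingers":1,"tx":0.1,"ty":-0.9,"tz":0,"ax":0,"ay":0,"az":0},
    {"fingers":1,"tx":0.1,"ty":-0.8,"tz":0,"ax":0,"ay":0,"az":0},
    {"fingers":1,"tx":0.0,"ty":-0.4,"tz":0,"ax":0,"ay":0,"az":0},
  ],
)

```text
time: 5.95
eef_pos: [0.5145, -0.3084, 0.0942]
tool_rot: [2.904, 1.193, -0.001]
wrist_force: [0.1, 0.2, -1.3]
width: 0.0212
finger_force: 78.5
```

step_arm(
  series=[
    {"fingers":1,"tx":0,"ty":0,"tz":-0.4,"ax":0,"ay":0,"az":0},
    {"fingers":1,"tx":0,"ty":0,"tz":-0.4,"ax":0,"ay":0,"az":0},
    {"fingers":1,"tx":0,"ty":0,"tz":-0.3,"ax":0,"ay":0,"az":0},
    {"fingers":1,"tx":0,"ty":0,"tz":0,"ax":0,"ay":0,"az":0},
    {"fingers":1,"tx":0,"ty":0,"tz":0,"ax":0,"ay":0,"az":0},
  ],
)

```text
time: 6.45
eef_pos: [0.5151, -0.304, 0.0491]
tool_rot: [-2.902, -1.2, 0.001]
wrist_force: [-0.0, -0.1, -0.6]
width: 0.0203
finger_force: 78.5
```

Run:
```python
from h import *
s=st(); print(R.from_rotvec(s["tool_rot"]).as_matrix().round(3))
a=grab_frame("wrist")[:,:,::-1]; np.save("pics/Tw4.npy",camera_params("wrist")["T"]); cv2.imwrite("pics/w4.png",a); cv2.imwrite("pics/top4.png",grab_frame("top")[:,:,::-1])
```

```text
6.45 [ 0.5151 -0.304   0.0491] [-2.902e+00 -1.200e+00  1.000e-03] F [-0.  -0.1 -0.6] M [-0.04 -0.05 -0.01] w 0.0203 78.53126764297485
[[ 0.708  0.706 -0.001]
 [ 0.706 -0.708  0.001]
 [-0.    -0.001 -1.   ]]
```

View pics/w4.png

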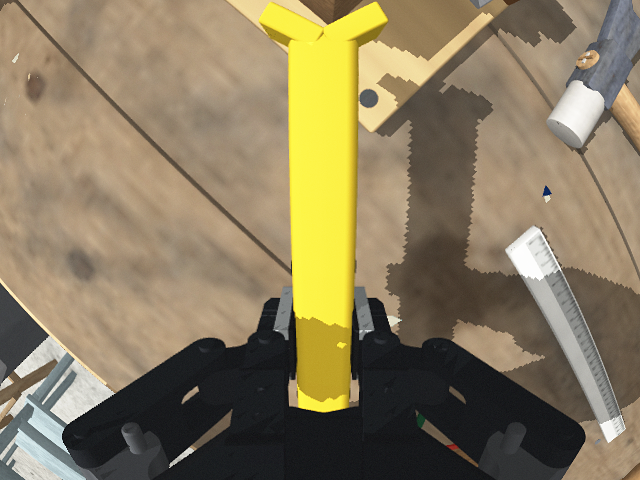

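The stick is held straight, with the V bottom near (323,38). The block's corner shows just beyond it at about (327,20).

Run:
```python
from h import *
p=camera_params("wrist"); z=.091
print("V bottom top edge",cast("wrist",[(323,38)],z).round(4))
im=cv2.imread("pics/top4.png"); h=cv2.cvtColor(im,cv2.COLOR_BGR2HSV); m=cv2.inRange(h,(22,150,60),(34,255,255)); m[:150]=0;m[290:]=0;m[:,:350]=0;m[:,500:]=0
cs=[c for c in cv2.findContours(m,0,1)[0] if cv2.contourArea(c)>10]; print([cv2.boundingRect(c) for c in cs])
c=np.vstack(cs)[:,0]; q=cast("top",c,z)[:,:2]; d=np.array([.708,.706]); n=np.array([.706,-.708])
e=np.array([.5151,-.304]); a=(q-e)@d; b=(q-e)@n; print("prong tips along",a.max(),"lateral at tips",b[a>a.max()-.006].min(),b[a>a.max()-.006].max(), "bar lat",b[(a>.05)&(a<.09)].min(),b[(a>.05)&(a<.09)].max())
cv2.imwrite("pics/top4c.png",cv2.resize(im[170:270,340:480],(784,560),interpolation=cv2.INTER_CUBIC))
```

```text
V bottom top edge [[ 0.588  -0.2317  0.091 ]]
[(416, 213, 54, 51)]
prong tips along 0.11573988568889354 lateral at tips -0.02660119682839999 0.018183067922695573 bar lat -0.01770935284180779 0.008605838772420316
```

View pics/top4c.png

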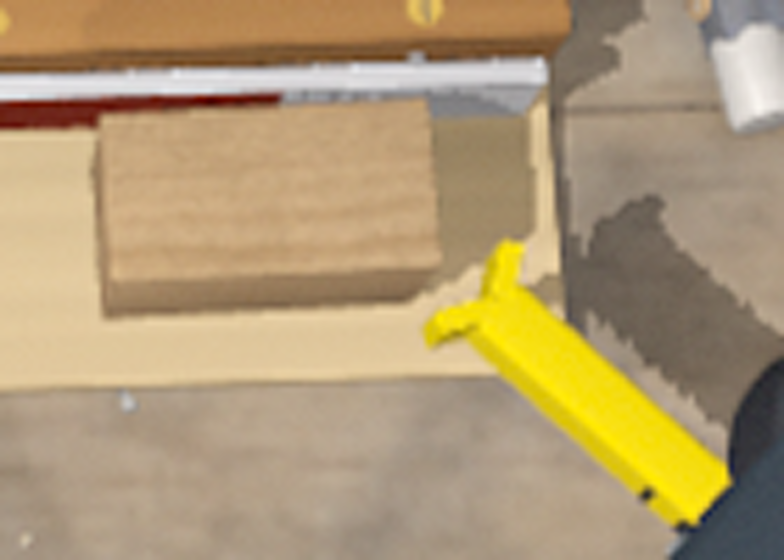

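Run:
```python
from h import *
f=lambda u,v:(340+u/5.6-.4,170+v/5.6-.4)
V=cast("top",[f(487,290)],.091)[0]; C=cast("top",[f(438,263)],.070)[0]; print(V.round(4),C.round(4),"delta",(C-V)[:2].round(4))
B=cast("top",[f(98,118),f(428,102),f(438,263),f(106,279)],.070)[:,:2]; print(B.round(4).tolist(), "skews",(B[1]-B[0])[0]/.11,(B[2]-B[3])[0]/.11)
```

```text
[ 0.5918 -0.2272  0.091 ] [ 0.6064 -0.2163  0.07  ] delta [0.0146 0.0109]
[[0.6595, -0.1057], [0.6621, -0.2163], [0.6064, -0.2163], [0.6037, -0.1064]] skews 0.02343324509772593 0.02461244991797421
```

step_arm(
  series=[
    {"fingers":1,"tx":0,"ty":0,"tz":-0.3,"ax":0,"ay":0,"az":0},
    {"fingers":1,"tx":0,"ty":0,"tz":-0.3,"ax":0,"ay":0,"az":0},
    {"fingers":1,"tx":0,"ty":0,"tz":-0.33,"ax":0,"ay":0,"az":0},
    {"fingers":1,"tx":0.13,"ty":0.08,"tz":0,"ax":0,"ay":0,"az":0},
    {"fingers":1,"tx":0.12,"ty":0.07,"tz":0,"ax":0,"ay":0,"az":0},
  ],
)

```text
time: 7.05
eef_pos: [0.5252, -0.2989, 0.0118]
tool_rot: [-2.903, -1.198, 0.001]
wrist_force: [0.1, -0.2, -1.2]
width: 0.0204
finger_force: 78.5
```

step_arm(
  series=[
    {"fingers":1,"tx":0.03,"ty":0.02,"tz":0,"ax":0,"ay":0,"az":0},
    {"fingers":1,"tx":0.03,"ty":0.02,"tz":0,"ax":0,"ay":0,"az":0},
    {"fingers":1,"tx":0.03,"ty":0.03,"tz":0,"ax":0,"ay":0,"az":0},
    {"fingers":1,"tx":0,"ty":0.03,"tz":0,"ax":0,"ay":0,"az":0},
    {"fingers":1,"tx":0,"ty":0.0,"tz":0,"ax":0,"ay":0,"az":0},
  ],
)

```text
time: 7.55
eef_pos: [0.5287, -0.295, 0.0127]
tool_rot: [-2.904, -1.199, -0.0]
wrist_force: [-0.0, -0.2, -0.8]
width: 0.0204
finger_force: 78.5
```

Run:
```python
from h import *
st()
```

```text
7.55 [ 0.5287 -0.295   0.0127] [-2.904 -1.199 -0.   ] F [-0.  -0.2 -0.8] M [-0.03 -0.03  0.  ] w 0.0204 78.53299856185913
```

step_arm(
  series=[
    {"fingers":1,"tx":0.03,"ty":0.06,"tz":0,"ax":0,"ay":0,"az":0},
    {"fingers":1,"tx":0.03,"ty":0.06,"tz":0,"ax":0,"ay":0,"az":0},
    {"fingers":1,"tx":0.03,"ty":0.06,"tz":0,"ax":0,"ay":0,"az":0},
    {"fingers":1,"tx":0.03,"ty":0.06,"tz":0,"ax":0,"ay":0,"az":0},
    {"fingers":1,"tx":0.03,"ty":0.06,"tz":0,"ax":0,"ay":0,"az":0},
  ],
)

```text
time: 8.05
eef_pos: [0.5348, -0.2832, 0.0126]
tool_rot: [2.904, 1.198, 0.0]
wrist_force: [-0.1, 0.0, -1.1]
width: 0.021
finger_force: 78.6
```

```bash
cat > meas.py <<'E'
from h import *
def block(save=None):
    im=grab_frame("top")[:,:,::-1].copy()
    if save: cv2.imwrite(save,im)
    h=cv2.cvtColor(im,cv2.COLOR_BGR2HSV)
    m=cv2.inRange(h,(13,85,150),(18,125,225)); m[:184]=0; m[228:]=0; m[:,:258]=0; m[:,430:]=0
    m=cv2.morphologyEx(m,cv2.MORPH_OPEN,np.ones((5,5)))
    c=max(cv2.findContours(m,0,1)[0],key=cv2.contourArea)[:,0]
    q=(cast("top",c,.07)[:,:2]*1000).astype(np.float32); r=cv2.minAreaRect(q); b=cv2.boxPoints(r)
    c0=np.array(r[0]); L=b[np.argsort(b[:,1])]; d=L[2:].mean(0)-L[:2].mean(0); yaw=-d[0]/d[1]
    print("block c",c0.round(1),"size",np.round(r[1],1),"yaw",round(float(yaw),4),"jig y",round(float(c0[1]+71.1-.008*(c0[0]-628.8)),1),"corner",(c0+[-29+55*yaw,-55-29*yaw]).round(1))
if __name__=="__main__":
    import sys; st(); block(*sys.argv[1:])
E
python3 meas.py pics/t5.png
```

```text
8.05 [ 0.5348 -0.2832  0.0126] [2.904 1.198 0.   ] F [-0.1  0.  -1.1] M [-0.21  0.08 -0.06] w 0.021 78.59356641769409
block c [ 632.4 -150.5] size [ 69.6 113.7] yaw 0.0188 jig y -79.4 corner [ 604.5 -206.1]
```

step_arm(
  series=[
    {"fingers":1,"tx":0.045,"ty":0.055,"tz":0,"ax":0,"ay":0,"az":0},
    {"fingers":1,"tx":0.045,"ty":0.055,"tz":0,"ax":0,"ay":0,"az":0},
    {"fingers":1,"tx":0.04,"ty":0.055,"tz":0,"ax":0,"ay":0,"az":0},
    {"fingers":1,"tx":0.03,"ty":0.055,"tz":0,"ax":0,"ay":0,"az":0},
    {"fingers":1,"tx":0.0,"ty":0.0,"tz":0,"ax":0,"ay":0,"az":0},
  ],
)

```text
time: 8.6
eef_pos: [0.5404, -0.2749, 0.0124]
tool_rot: [2.904, 1.198, -0.002]
wrist_force: [-2.3, -2.3, -0.9]
width: 0.0207
finger_force: 78.6
```

```bash
python3 meas.py pics/t6.png
python3 - <<'E'
import cv2
im=cv2.imread("pics/t6.png"); cv2.imwrite("pics/t6c.png",cv2.resize(im[170:270,340:480],(784,560),interpolation=cv2.INTER_CUBIC))
E
```

```text
8.6 [ 0.5404 -0.2749  0.0124] [ 2.904e+00  1.198e+00 -2.000e-03] F [-2.3 -2.3 -0.9] M [-0.49  0.49 -0.02] w 0.0207 78.64519357681274
block c [ 637.6 -142.8] size [ 69.  112.9] yaw 0.0135 jig y -71.7 corner [ 609.4 -198.2]
```

View pics/t6c.png

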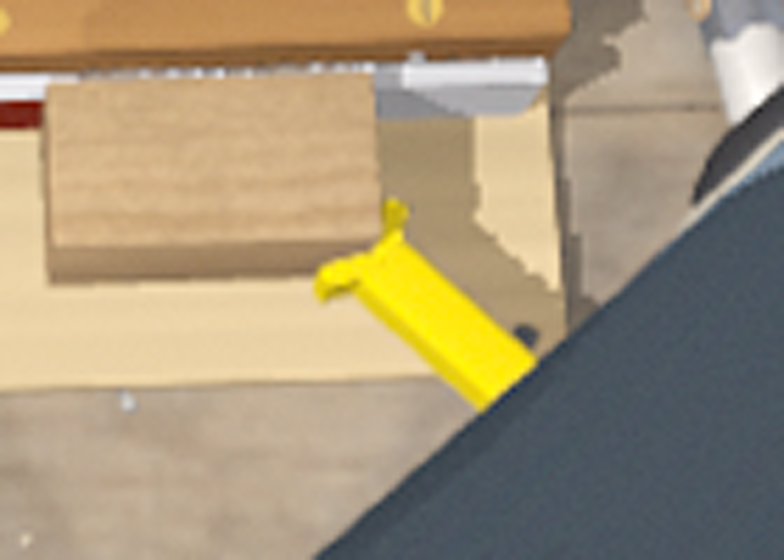

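The block is on the fence, the mouth holds its corner at about (383,240) in the crop, and the pull on the wrist is 2.3/2.3 N. I'll start a gentle feed to learn the stiffness.

step_arm(
  series=[
    {"fingers":1,"tx":0.01,"ty":0.03,"tz":0,"ax":0,"ay":0,"az":0},
    {"fingers":1,"tx":0.0,"ty":0.03,"tz":0,"ax":0,"ay":0,"az":0},
    {"fingers":1,"tx":0.0,"ty":0.03,"tz":0,"ax":0,"ay":0,"az":0},
    {"fingers":1,"tx":0.0,"ty":0.03,"tz":0,"ax":0,"ay":0,"az":0},
    {"fingers":1,"tx":0.0,"ty":0.0,"tz":0,"ax":0,"ay":0,"az":0},
  ],
)

```text
time: 9.15
eef_pos: [0.5404, -0.2708, 0.0125]
tool_rot: [2.904, 1.197, -0.003]
wrist_force: [-4.4, -4.1, -0.5]
width: 0.0206
finger_force: 78.6
```

```bash
python3 meas.py
```

```text
9.15 [ 0.5404 -0.2708  0.0125] [ 2.904  1.197 -0.003] F [-4.4 -4.1 -0.5] M [-0.75  0.75 -0.06] w 0.0206 78.62457633018494
block c [ 637.8 -138.8] size [ 68.8 112.9] yaw 0.0198 jig y -67.8 corner [ 609.9 -194.4]
```

step_arm(
  series=[
    {"fingers":1,"tx":0.0,"ty":0.05,"tz":0,"ax":0,"ay":0,"az":0},
    {"fingers":1,"tx":0.0,"ty":0.05,"tz":0,"ax":0,"ay":0,"az":0},
    {"fingers":1,"tx":0.0,"ty":0.05,"tz":0,"ax":0,"ay":0,"az":0},
    {"fingers":1,"tx":0.0,"ty":0.05,"tz":0,"ax":0,"ay":0,"az":0},
    {"fingers":1,"tx":0.0,"ty":0.05,"tz":0,"ax":0,"ay":0,"az":0},
  ],
)

```text
time: 9.7
eef_pos: [0.5403, -0.261, 0.0125]
tool_rot: [2.904, 1.196, -0.003]
wrist_force: [-4.8, -5.3, -0.4]
width: 0.021
finger_force: 78.6
```

step_arm(
  series=[
    {"fingers":1,"tx":-0.001,"ty":0.06,"tz":0,"ax":0,"ay":0,"az":0},
    {"fingers":1,"tx":-0.001,"ty":0.06,"tz":0,"ax":0,"ay":0,"az":0},
    {"fingers":1,"tx":-0.001,"ty":0.06,"tz":0,"ax":0,"ay":0,"az":0},
    {"fingers":1,"tx":-0.001,"ty":0.06,"tz":0,"ax":0,"ay":0,"az":0},
    {"fingers":1,"tx":-0.001,"ty":0.06,"tz":0,"ax":0,"ay":0,"az":0},
  ],
)

```text
time: 10.2
eef_pos: [0.5402, -0.2488, 0.0125]
tool_rot: [2.904, 1.196, -0.002]
wrist_force: [-4.3, -4.5, 0.6]
width: 0.0207
finger_force: 78.6
```

```bash
python3 meas.py
```

```text
10.2 [ 0.5402 -0.2488  0.0125] [ 2.904e+00  1.196e+00 -2.000e-03] F [-4.3 -4.5  0.6] M [-0.82  0.68 -0.11] w 0.0207 78.61799240112305
block c [ 637.5 -117.4] size [ 68.8 110.9] yaw 0.0049 jig y -46.4 corner [ 608.7 -172.5]
```

step_arm(
  series=[
    {"fingers":1,"tx":0.0,"ty":0.06,"tz":0,"ax":0,"ay":0,"az":0},
    {"fingers":1,"tx":-0.001,"ty":0.06,"tz":0,"ax":0,"ay":0,"az":0},
    {"fingers":1,"tx":0.0,"ty":0.06,"tz":0,"ax":0,"ay":0,"az":0},
    {"fingers":1,"tx":-0.001,"ty":0.06,"tz":0,"ax":0,"ay":0,"az":0},
    {"fingers":1,"tx":0.0,"ty":0.06,"tz":0,"ax":0,"ay":0,"az":0},
  ],
)

```text
time: 10.75
eef_pos: [0.5401, -0.2367, 0.0125]
tool_rot: [2.904, 1.196, -0.002]
wrist_force: [-3.3, -3.5, -0.6]
width: 0.0206
finger_force: 78.6
```

step_arm(
  series=[
    {"fingers":1,"tx":0.0,"ty":0.05,"tz":0,"ax":0,"ay":0,"az":0},
    {"fingers":1,"tx":-0.001,"ty":0.05,"tz":0,"ax":0,"ay":0,"az":0},
    {"fingers":1,"tx":0.0,"ty":0.05,"tz":0,"ax":0,"ay":0,"az":0},
    {"fingers":1,"tx":-0.001,"ty":0.05,"tz":0,"ax":0,"ay":0,"az":0},
    {"fingers":1,"tx":0.0,"ty":0.05,"tz":0,"ax":0,"ay":0,"az":0},
  ],
)

```text
time: 11.25
eef_pos: [0.5401, -0.2267, 0.0125]
tool_rot: [2.904, 1.196, -0.002]
wrist_force: [-3.5, -4.1, -0.1]
width: 0.0208
finger_force: 78.6
```

step_arm(
  series=[
    {"fingers":1,"tx":0.002,"ty":0.05,"tz":0,"ax":0,"ay":0,"az":0},
    {"fingers":1,"tx":0.002,"ty":0.05,"tz":0,"ax":0,"ay":0,"az":0},
    {"fingers":1,"tx":0.001,"ty":0.05,"tz":0,"ax":0,"ay":0,"az":0},
    {"fingers":1,"tx":0.0,"ty":0.05,"tz":0,"ax":0,"ay":0,"az":0},
    {"fingers":1,"tx":0.0,"ty":0.05,"tz":0,"ax":0,"ay":0,"az":0},
  ],
)

```text
time: 11.75
eef_pos: [0.5401, -0.217, 0.0125]
tool_rot: [2.904, 1.196, -0.003]
wrist_force: [-4.0, -4.3, 0.6]
width: 0.0208
finger_force: 78.6
```

step_arm(
  series=[
    {"fingers":1,"tx":0.0,"ty":0.05,"tz":0,"ax":0,"ay":0,"az":0},
    {"fingers":1,"tx":0.0,"ty":0.05,"tz":0,"ax":0,"ay":0,"az":0},
    {"fingers":1,"tx":0.0,"ty":0.05,"tz":0,"ax":0,"ay":0,"az":0},
    {"fingers":1,"tx":0.0,"ty":0.05,"tz":0,"ax":0,"ay":0,"az":0},
    {"fingers":1,"tx":0.0,"ty":0.05,"tz":0,"ax":0,"ay":0,"az":0},
  ],
)

```text
time: 12.25
eef_pos: [0.54, -0.207, 0.0125]
tool_rot: [2.904, 1.196, -0.003]
wrist_force: [-4.9, -4.5, -0.4]
width: 0.0206
finger_force: 78.7
```

```bash
python3 meas.py pics/t8.png
```

```text
12.25 [ 0.54   -0.207   0.0125] [ 2.904  1.196 -0.003] F [-4.9 -4.5 -0.4] M [-0.95  0.75 -0.03] w 0.0206 78.65862250328064
block c [637.7 -76.2] size [ 68.8 110.1] yaw 0.0197 jig y -5.2 corner [ 609.7 -131.8]
```

step_arm(
  series=[
    {"fingers":1,"tx":-0.001,"ty":0.06,"tz":0,"ax":0,"ay":0,"az":0},
    {"fingers":1,"tx":0.0,"ty":0.06,"tz":0,"ax":0,"ay":0,"az":0},
    {"fingers":1,"tx":-0.001,"ty":0.06,"tz":0,"ax":0,"ay":0,"az":0},
    {"fingers":1,"tx":0.0,"ty":0.06,"tz":0,"ax":0,"ay":0,"az":0},
    {"fingers":1,"tx":-0.001,"ty":0.06,"tz":0,"ax":0,"ay":0,"az":0},
  ],
)

```text
time: 12.8
eef_pos: [0.54, -0.1949, 0.0125]
tool_rot: [2.904, 1.196, -0.003]
wrist_force: [-4.4, -5.4, -0.1]
width: 0.0207
finger_force: 78.7
```

step_arm(
  series=[
    {"fingers":1,"tx":0.0,"ty":0.06,"tz":0,"ax":0,"ay":0,"az":0},
    {"fingers":1,"tx":-0.001,"ty":0.06,"tz":0,"ax":0,"ay":0,"az":0},
    {"fingers":1,"tx":0.0,"ty":0.06,"tz":0,"ax":0,"ay":0,"az":0},
    {"fingers":1,"tx":-0.001,"ty":0.06,"tz":0,"ax":0,"ay":0,"az":0},
    {"fingers":1,"tx":0.0,"ty":0.06,"tz":0,"ax":0,"ay":0,"az":0},
  ],
)

```text
time: 13.3
eef_pos: [0.5399, -0.1828, 0.0124]
tool_rot: [2.905, 1.196, -0.003]
wrist_force: [-3.3, -4.4, -0.0]
width: 0.0209
finger_force: 78.7
```

step_arm(
  series=[
    {"fingers":1,"tx":0.002,"ty":0.06,"tz":0,"ax":0,"ay":0,"az":0},
    {"fingers":1,"tx":0.002,"ty":0.06,"tz":0,"ax":0,"ay":0,"az":0},
    {"fingers":1,"tx":0.001,"ty":0.06,"tz":0,"ax":0,"ay":0,"az":0},
    {"fingers":1,"tx":0.0,"ty":0.06,"tz":0,"ax":0,"ay":0,"az":0},
    {"fingers":1,"tx":0.0,"ty":0.06,"tz":0,"ax":0,"ay":0,"az":0},
  ],
)

```text
time: 13.8
eef_pos: [0.5398, -0.1711, 0.0125]
tool_rot: [2.905, 1.196, -0.003]
wrist_force: [-3.9, -5.3, 0.2]
width: 0.0209
finger_force: 78.7
```

step_arm(
  series=[
    {"fingers":1,"tx":0.0,"ty":0.06,"tz":0,"ax":0,"ay":0,"az":0},
    {"fingers":1,"tx":0.0,"ty":0.06,"tz":0,"ax":0,"ay":0,"az":0},
    {"fingers":1,"tx":0.0,"ty":0.06,"tz":0,"ax":0,"ay":0,"az":0},
    {"fingers":1,"tx":0.0,"ty":0.06,"tz":0,"ax":0,"ay":0,"az":0},
    {"fingers":1,"tx":0.0,"ty":0.06,"tz":0,"ax":0,"ay":0,"az":0},
  ],
)

```text
time: 14.3
eef_pos: [0.5398, -0.1592, 0.0124]
tool_rot: [2.905, 1.195, -0.004]
wrist_force: [-5.0, -5.7, -0.1]
width: 0.0203
finger_force: 78.7
```

```bash
python3 meas.py
```

```text
14.3 [ 0.5398 -0.1592  0.0124] [ 2.905  1.195 -0.004] F [-5.  -5.7 -0.1] M [-0.97  0.83 -0.06] w 0.0203 78.71066451072693
block c [637.4 -27.9] size [109.7  68.8] yaw -0.0016 jig y 43.1 corner [608.3 -82.9]
```

step_arm(
  series=[
    {"fingers":1,"tx":-0.001,"ty":0.05,"tz":0,"ax":0,"ay":0,"az":0},
    {"fingers":1,"tx":-0.001,"ty":0.05,"tz":0,"ax":0,"ay":0,"az":0},
    {"fingers":1,"tx":0.0,"ty":0.05,"tz":0,"ax":0,"ay":0,"az":0},
    {"fingers":1,"tx":-0.001,"ty":0.05,"tz":0,"ax":0,"ay":0,"az":0},
    {"fingers":1,"tx":0.0,"ty":0.05,"tz":0,"ax":0,"ay":0,"az":0},
  ],
)

```text
time: 14.85
eef_pos: [0.5397, -0.1491, 0.0124]
tool_rot: [2.905, 1.196, -0.003]
wrist_force: [-3.6, -5.1, 0.5]
width: 0.021
finger_force: 78.7
```

step_arm(
  series=[
    {"fingers":1,"tx":0.0,"ty":0.05,"tz":0,"ax":0,"ay":0,"az":0},
    {"fingers":1,"tx":0.0,"ty":0.05,"tz":0,"ax":0,"ay":0,"az":0},
    {"fingers":1,"tx":0.0,"ty":0.05,"tz":0,"ax":0,"ay":0,"az":0},
    {"fingers":1,"tx":0.0,"ty":0.05,"tz":0,"ax":0,"ay":0,"az":0},
    {"fingers":1,"tx":0.0,"ty":0.05,"tz":0,"ax":0,"ay":0,"az":0},
  ],
)

```text
time: 15.35
eef_pos: [0.5396, -0.1391, 0.0124]
tool_rot: [2.905, 1.196, -0.004]
wrist_force: [-5.2, -5.3, 0.4]
width: 0.0207
finger_force: 78.7
```

step_arm(
  series=[
    {"fingers":1,"tx":0.0,"ty":0.05,"tz":0,"ax":0,"ay":0,"az":0},
    {"fingers":1,"tx":-0.001,"ty":0.05,"tz":0,"ax":0,"ay":0,"az":0},
    {"fingers":1,"tx":0.0,"ty":0.05,"tz":0,"ax":0,"ay":0,"az":0},
    {"fingers":1,"tx":-0.001,"ty":0.05,"tz":0,"ax":0,"ay":0,"az":0},
    {"fingers":1,"tx":0.0,"ty":0.05,"tz":0,"ax":0,"ay":0,"az":0},
  ],
)

```text
time: 15.85
eef_pos: [0.5396, -0.129, 0.0124]
tool_rot: [2.905, 1.196, -0.004]
wrist_force: [-4.5, -5.3, -0.1]
width: 0.0207
finger_force: 78.7
```

```bash
python3 meas.py
```

```text
15.85 [ 0.5396 -0.129   0.0124] [ 2.905  1.196 -0.004] F [-4.5 -5.3 -0.1] M [-1.03  0.79 -0.1 ] w 0.0207 78.71771693229675
block c [636.1   1.6] size [ 70.8 111.4] yaw 0.006 jig y 72.7 corner [607.4 -53.5]
```

step_arm(
  series=[
    {"fingers":1,"tx":0.0,"ty":0.05,"tz":0,"ax":0,"ay":0,"az":0},
    {"fingers":1,"tx":0.0,"ty":0.05,"tz":0,"ax":0,"ay":0,"az":0},
    {"fingers":1,"tx":-0.001,"ty":0.05,"tz":0,"ax":0,"ay":0,"az":0},
    {"fingers":1,"tx":0.0,"ty":0.05,"tz":0,"ax":0,"ay":0,"az":0},
    {"fingers":1,"tx":0.0,"ty":0.05,"tz":0,"ax":0,"ay":0,"az":0},
  ],
)

```text
time: 16.4
eef_pos: [0.5395, -0.119, 0.0124]
tool_rot: [2.905, 1.196, -0.004]
wrist_force: [-4.1, -5.8, 0.1]
width: 0.0213
finger_force: 78.7
```

step_arm(
  series=[
    {"fingers":1,"tx":0.0,"ty":0.04,"tz":0,"ax":0,"ay":0,"az":0},
    {"fingers":1,"tx":0.0,"ty":0.04,"tz":0,"ax":0,"ay":0,"az":0},
    {"fingers":1,"tx":0.0,"ty":0.03,"tz":0,"ax":0,"ay":0,"az":0},
    {"fingers":1,"tx":0.0,"ty":0.02,"tz":0,"ax":0,"ay":0,"az":0},
    {"fingers":1,"tx":0.0,"ty":0.02,"tz":0,"ax":0,"ay":0,"az":0},
  ],
)

```text
time: 16.9
eef_pos: [0.5395, -0.113, 0.0124]
tool_rot: [2.905, 1.196, -0.004]
wrist_force: [-4.3, -5.0, 0.6]
width: 0.0208
finger_force: 78.7
```

```bash
python3 meas.py pics/t9.png
python3 - <<'E'
import cv2
im=cv2.imread("pics/t9.png"); cv2.imwrite("pics/t9c.png",cv2.resize(im[165:265,230:370],(784,560),interpolation=cv2.INTER_CUBIC))
E
```

```text
16.9 [ 0.5395 -0.113   0.0124] [ 2.905  1.196 -0.004] F [-4.3 -5.   0.6] M [-0.99  0.79 -0.05] w 0.0208 78.73305201530457
block c [637.8  17.7] size [ 67.1 113.2] yaw 0.003 jig y 88.8 corner [609.  -37.3]
```

View pics/t9c.png

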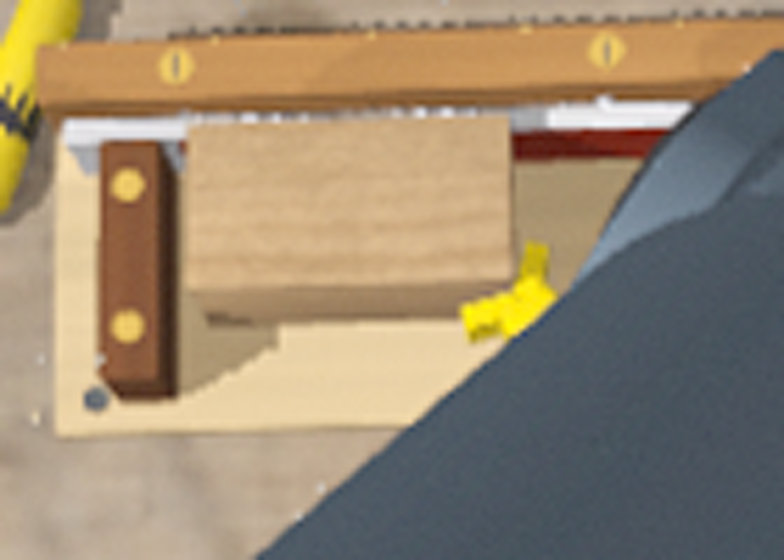

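There are still some millimetres between the block's lead edge (col 186) and the stop face (col ~170), so I'll creep from here.

step_arm(
  series=[
    {"fingers":1,"tx":0.0,"ty":0.016,"tz":0,"ax":0,"ay":0,"az":0},
    {"fingers":1,"tx":0.0,"ty":0.016,"tz":0,"ax":0,"ay":0,"az":0},
    {"fingers":1,"tx":0.0,"ty":0.016,"tz":0,"ax":0,"ay":0,"az":0},
    {"fingers":1,"tx":0.0,"ty":0.016,"tz":0,"ax":0,"ay":0,"az":0},
    {"fingers":1,"tx":0.0,"ty":0.016,"tz":0,"ax":0,"ay":0,"az":0},
  ],
)

```text
time: 17.45
eef_pos: [0.5395, -0.1099, 0.0124]
tool_rot: [2.905, 1.196, -0.004]
wrist_force: [-3.7, -5.9, 0.9]
width: 0.0207
finger_force: 78.7
```

step_arm(
  series=[
    {"fingers":1,"tx":0.0,"ty":0.012,"tz":0,"ax":0,"ay":0,"az":0},
    {"fingers":1,"tx":0.0,"ty":0.012,"tz":0,"ax":0,"ay":0,"az":0},
    {"fingers":1,"tx":0.0,"ty":0.012,"tz":0,"ax":0,"ay":0,"az":0},
    {"fingers":1,"tx":0.0,"ty":0.012,"tz":0,"ax":0,"ay":0,"az":0},
    {"fingers":1,"tx":0.0,"ty":0.012,"tz":0,"ax":0,"ay":0,"az":0},
  ],
)

```text
time: 17.95
eef_pos: [0.5395, -0.1075, 0.0124]
tool_rot: [2.905, 1.196, -0.004]
wrist_force: [-4.3, -5.7, 0.8]
width: 0.0205
finger_force: 78.7
```

step_arm(
  series=[
    {"fingers":1,"tx":0.0,"ty":0.012,"tz":0,"ax":0,"ay":0,"az":0},
    {"fingers":1,"tx":0.0,"ty":0.012,"tz":0,"ax":0,"ay":0,"az":0},
    {"fingers":1,"tx":0.0,"ty":0.012,"tz":0,"ax":0,"ay":0,"az":0},
    {"fingers":1,"tx":0.0,"ty":0.012,"tz":0,"ax":0,"ay":0,"az":0},
    {"fingers":1,"tx":0.0,"ty":0.012,"tz":0,"ax":0,"ay":0,"az":0},
  ],
)

```text
time: 18.45
eef_pos: [0.5395, -0.1051, 0.0124]
tool_rot: [2.905, 1.196, -0.004]
wrist_force: [-4.6, -5.6, -0.2]
width: 0.0206
finger_force: 78.7
```

step_arm(
  series=[
    {"fingers":1,"tx":0.0,"ty":0.012,"tz":0,"ax":0,"ay":0,"az":0},
    {"fingers":1,"tx":0.0,"ty":0.012,"tz":0,"ax":0,"ay":0,"az":0},
    {"fingers":1,"tx":0.0,"ty":0.012,"tz":0,"ax":0,"ay":0,"az":0},
    {"fingers":1,"tx":0.0,"ty":0.012,"tz":0,"ax":0,"ay":0,"az":0},
    {"fingers":1,"tx":0.0,"ty":0.012,"tz":0,"ax":0,"ay":0,"az":0},
  ],
)

```text
time: 18.95
eef_pos: [0.5395, -0.1027, 0.0124]
tool_rot: [2.905, 1.196, -0.004]
wrist_force: [-4.4, -6.6, -0.3]
width: 0.0211
finger_force: 78.7
```

step_arm(
  series=[
    {"fingers":1,"tx":0.0,"ty":0.008,"tz":0,"ax":0,"ay":0,"az":0},
    {"fingers":1,"tx":0.0,"ty":0.008,"tz":0,"ax":0,"ay":0,"az":0},
    {"fingers":1,"tx":0.0,"ty":0.008,"tz":0,"ax":0,"ay":0,"az":0},
    {"fingers":1,"tx":0.0,"ty":0.008,"tz":0,"ax":0,"ay":0,"az":0},
    {"fingers":1,"tx":0.0,"ty":0.008,"tz":0,"ax":0,"ay":0,"az":0},
  ],
)

```text
time: 19.45
eef_pos: [0.5393, -0.1022, 0.0124]
tool_rot: [2.905, 1.193, -0.004]
wrist_force: [-4.2, -7.4, -0.2]
width: 0.0207
finger_force: 78.8
```

step_arm(
  series=[
    {"fingers":1,"tx":0.0,"ty":0.01,"tz":0,"ax":0,"ay":0,"az":0},
    {"fingers":1,"tx":0.0,"ty":0.01,"tz":0,"ax":0,"ay":0,"az":0},
    {"fingers":1,"tx":0.0,"ty":0.01,"tz":0,"ax":0,"ay":0,"az":0},
    {"fingers":1,"tx":0.0,"ty":0.0,"tz":0,"ax":0,"ay":0,"az":0},
    {"fingers":1,"tx":0.0,"ty":0.0,"tz":0,"ax":0,"ay":0,"az":0},
  ],
)

```text
time: 19.95
eef_pos: [0.5391, -0.1019, 0.0125]
tool_rot: [2.904, 1.191, -0.005]
wrist_force: [-5.4, -8.9, 0.8]
width: 0.0208
finger_force: 78.8
```

step_arm(
  series=[
    {"fingers":1,"tx":0.0,"ty":0.012,"tz":0,"ax":0,"ay":0,"az":0},
    {"fingers":1,"tx":0.0,"ty":0.012,"tz":0,"ax":0,"ay":0,"az":0},
    {"fingers":1,"tx":0.0,"ty":0.012,"tz":0,"ax":0,"ay":0,"az":0},
    {"fingers":1,"tx":0.0,"ty":0.008,"tz":0,"ax":0,"ay":0,"az":0},
    {"fingers":1,"tx":0.0,"ty":0.0,"tz":0,"ax":0,"ay":0,"az":0},
  ],
)

```text
time: 20.45
eef_pos: [0.5389, -0.1017, 0.0126]
tool_rot: [2.904, 1.188, -0.005]
wrist_force: [-5.7, -11.8, 0.8]
width: 0.021
finger_force: 78.9
```

step_arm(
  series=[
    {"fingers":1,"tx":0.0,"ty":0.008,"tz":0,"ax":0,"ay":0,"az":0},
    {"fingers":1,"tx":0.0,"ty":0.0,"tz":0,"ax":0,"ay":0,"az":0},
    {"fingers":1,"tx":0.0,"ty":0.0,"tz":0,"ax":0,"ay":0,"az":0},
    {"fingers":1,"tx":0.0,"ty":0.0,"tz":0,"ax":0,"ay":0,"az":0},
    {"fingers":1,"tx":0.0,"ty":0.0,"tz":0,"ax":0,"ay":0,"az":0},
  ],
)

```text
time: 20.95
eef_pos: [0.5388, -0.1016, 0.0126]
tool_rot: [2.904, 1.187, -0.006]
wrist_force: [-6.3, -11.2, 1.2]
width: 0.0205
finger_force: 78.9
```

step_arm(
  series=[
    {"fingers":1,"tx":0.0,"ty":0.0,"tz":0,"ax":0,"ay":0,"az":0},
    {"fingers":1,"tx":0.0,"ty":0.0,"tz":0,"ax":0,"ay":0,"az":0},
    {"fingers":1,"tx":0.0,"ty":0.0,"tz":0,"ax":0,"ay":0,"az":0},
    {"fingers":1,"tx":0.0,"ty":0.0,"tz":0,"ax":0,"ay":0,"az":0},
    {"fingers":1,"tx":0.0,"ty":0.0,"tz":0,"ax":0,"ay":0,"az":0},
  ],
)

```text
time: 21.45
eef_pos: [0.5389, -0.1016, 0.0126]
tool_rot: [2.904, 1.187, -0.006]
wrist_force: [-5.3, -12.4, 1.4]
width: 0.0207
finger_force: 78.9
```

```bash
python3 meas.py pics/t10.png
```

```text
21.45 [ 0.5389 -0.1016  0.0126] [ 2.904  1.187 -0.006] F [ -5.3 -12.4   1.4] M [-2.28  1.05 -0.43] w 0.0207 78.868328332901
block c [637.9  28. ] size [108.3  67.2] yaw -0.0002 jig y 99.0 corner [608.9 -27. ]
```

step_arm(
  series=[
    {"fingers":1,"tx":-0.03,"ty":-0.06,"tz":0,"ax":0,"ay":0,"az":0},
    {"fingers":1,"tx":-0.04,"ty":-0.06,"tz":0,"ax":0,"ay":0,"az":0},
    {"fingers":1,"tx":-0.1,"ty":-0.1,"tz":0,"ax":0,"ay":0,"az":0},
    {"fingers":1,"tx":-0.2,"ty":-0.2,"tz":0,"ax":0,"ay":0,"az":0},
    {"fingers":1,"tx":-0.3,"ty":-0.3,"tz":0,"ax":0,"ay":0,"az":0},
  ],
)

```text
time: 22.0
eef_pos: [0.5143, -0.1242, 0.0124]
tool_rot: [-2.901, -1.203, -0.001]
wrist_force: [-0.2, -0.1, -2.0]
width: 0.0209
finger_force: 78.5
```

step_arm(
  series=[
    {"fingers":1,"tx":-0.2,"ty":-0.2,"tz":0.3,"ax":0,"ay":0,"az":0},
    {"fingers":1,"tx":-0.1,"ty":-0.1,"tz":0.5,"ax":0,"ay":0,"az":0},
    {"fingers":1,"tx":0,"ty":0,"tz":0.5,"ax":0,"ay":0,"az":0},
    {"fingers":1,"tx":0,"ty":0,"tz":0.5,"ax":0,"ay":0,"az":0},
    {"fingers":1,"tx":0,"ty":0,"tz":0.2,"ax":0,"ay":0,"az":0},
  ],
)

```text
time: 22.5
eef_pos: [0.5027, -0.1382, 0.0949]
tool_rot: [2.904, 1.196, 0.005]
wrist_force: [0.4, 0.3, -1.8]
width: 0.0208
finger_force: 78.5
```

```bash
python3 - <<'E'
from h import *
s=st(); M=R.from_rotvec(s["tool_rot"]).as_matrix(); print(M.round(3), "x-axis yaw to +y:",np.arctan2(M[0,0],M[1,0]))
E
python3 meas.py pics/t11.png
```

```text
22.5 [ 0.5027 -0.1382  0.0949] [2.904 1.196 0.005] F [ 0.4  0.3 -1.8] M [0.   0.03 0.02] w 0.0208 78.47382545471191
[[ 0.71   0.704  0.004]
 [ 0.704 -0.71   0.   ]
 [ 0.003  0.002 -1.   ]] x-axis yaw to +y: 0.7891946966357298
22.5 [ 0.5027 -0.1382  0.0949] [2.904 1.196 0.005] F [ 0.4  0.3 -1.8] M [0.   0.03 0.02] w 0.0208 78.47382545471191
block c [638.4  28.4] size [108.4  64.8] yaw -0.0166 jig y 99.4 corner [608.5 -26.2]
```

step_arm(
  series=[
    {"fingers":1,"tx":-0.3,"ty":0.4,"tz":0,"ax":0,"ay":0,"az":0.12},
    {"fingers":1,"tx":-0.3,"ty":0.7,"tz":0,"ax":0,"ay":0,"az":0.14},
    {"fingers":1,"tx":-0.3,"ty":0.8,"tz":0,"ax":0,"ay":0,"az":0.14},
    {"fingers":1,"tx":-0.2,"ty":0.9,"tz":0,"ax":0,"ay":0,"az":0.14},
    {"fingers":1,"tx":-0.13,"ty":0.9,"tz":0,"ax":0,"ay":0,"az":0.14},
  ],
)

```text
time: 23.05
eef_pos: [0.4515, 0.0117, 0.0922]
tool_rot: [-2.332, -2.103, 0.001]
wrist_force: [0.8, 0.2, -1.3]
width: 0.0209
finger_force: 78.6
```

step_arm(
  series=[
    {"fingers":1,"tx":0,"ty":0.8,"tz":0,"ax":0,"ay":0,"az":0.109},
    {"fingers":1,"tx":0,"ty":0.7,"tz":0,"ax":0,"ay":0,"az":0},
    {"fingers":1,"tx":0,"ty":0.33,"tz":0,"ax":0,"ay":0,"az":0},
    {"fingers":1,"tx":0,"ty":0,"tz":-0.2,"ax":0,"ay":0,"az":0},
    {"fingers":1,"tx":0,"ty":0,"tz":0,"ax":0,"ay":0,"az":0},
  ],
)

```text
time: 23.55
eef_pos: [0.452, 0.0825, 0.0833]
tool_rot: [-2.221, -2.221, 0.005]
wrist_force: [-0.7, -0.1, -0.5]
width: 0.0208
finger_force: 78.6
```

Run:
```python
from h import *
s=st(); s=get_state(); M=R.from_rotvec(s["tool_rot"]).as_matrix(); print("x-axis yaw to +y:",np.arctan2(M[0,0],M[1,0]),M[2].round(4))
im=grab_frame("wrist")[:,:,::-1].copy(); cv2.imwrite("pics/w12.png",im); zt=.056+s["eef_pos"][2]-.0141
h=cv2.cvtColor(im,cv2.COLOR_BGR2HSV); m=cv2.inRange(h,(22,120,40),(34,255,255)); m[:,:270]=0; m[:,380:]=0
c=max(cv2.findContours(m,0,1)[0],key=cv2.contourArea)[:,0]; q=cast("wrist",c,zt); print("stick tips y",q[:,1].max(),"rel TCP",q[:,1].max()-s["eef_pos"][1])
for v in (60,80,120,160,200,240,260):
    u=np.nonzero(m[v,270:380])[0]+270; print(v,u.min(),u.max(),cast("wrist",[(u.min()-.5,v),(u.max()+.5,v)],zt)[:,0].round(4))
im2=cv2.cvtColor(grab_frame("top"),cv2.COLOR_RGB2BGR); cv2.imwrite("pics/t12.png",im2)
cv2.imwrite("pics/c12.png",np.hstack([cv2.resize(im,(400,300)),cv2.resize(im2[150:330,190:430],(400,300),interpolation=cv2.INTER_CUBIC)]))
```

```text
23.55 [0.452  0.0825 0.0833] [-2.221 -2.221  0.005] F [-0.7 -0.1 -0.5] M [-0.05  0.05  0.05] w 0.0208 78.5786783695221
x-axis yaw to +y: 0.00012699922201633732 [-0.0017 -0.0024 -1.    ]
stick tips y 0.19850652717601353 rel TCP 0.1160031515576596
60 288 357 [0.4407 0.4618]
80 288 358 [0.4407 0.4621]
120 289 357 [0.4409 0.4619]
160 289 357 [0.4407 0.462 ]
200 290 356 [0.4407 0.4619]
240 291 355 [0.4407 0.4619]
260 292 354 [0.4408 0.4618]
```

View pics/c12.png

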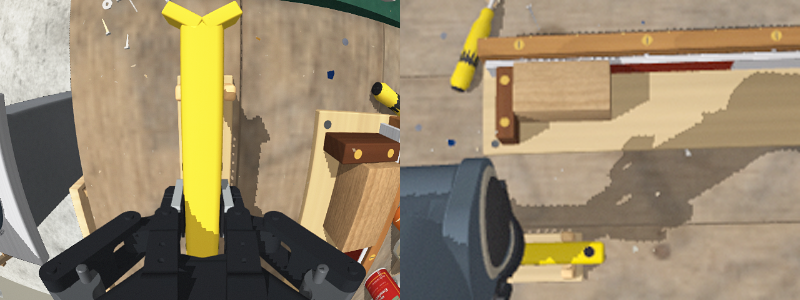

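The stick sits straight over the rest, with its position in the hand unchanged (tips at TCP +116 mm). The block remains against stop and fence. I'll lower it.

step_arm(
  series=[
    {"fingers":1,"tx":0.04,"ty":0,"tz":-0.4,"ax":0,"ay":0,"az":0},
    {"fingers":1,"tx":0,"ty":0,"tz":-0.5,"ax":0,"ay":0,"az":0},
    {"fingers":1,"tx":0,"ty":0,"tz":-0.4,"ax":0,"ay":0,"az":0},
    {"fingers":1,"tx":0,"ty":0,"tz":-0.25,"ax":0,"ay":0,"az":0},
    {"fingers":1,"tx":0,"ty":0,"tz":-0.1,"ax":0,"ay":0,"az":0},
  ],
)

```text
time: 24.15
eef_pos: [0.4544, 0.0828, 0.0178]
tool_rot: [-2.222, -2.22, 0.002]
wrist_force: [0.1, -0.4, -1.4]
width: 0.0207
finger_force: 78.6
```

step_arm(
  series=[
    {"fingers":1,"tx":0,"ty":0,"tz":-0.03,"ax":0,"ay":0,"az":0},
    {"fingers":1,"tx":0,"ty":0,"tz":-0.02,"ax":0,"ay":0,"az":0},
    {"fingers":1,"tx":0,"ty":0,"tz":0,"ax":0,"ay":0,"az":0},
    {"fingers":1,"tx":0,"ty":0,"tz":0,"ax":0,"ay":0,"az":0},
    {"fingers":1,"tx":0,"ty":0,"tz":0,"ax":0,"ay":0,"az":0},
  ],
)

```text
time: 24.65
eef_pos: [0.455, 0.0842, 0.0169]
tool_rot: [2.22, 2.223, 0.001]
wrist_force: [-0.2, -0.0, -2.1]
width: 0.0211
finger_force: 78.6
```

step_arm(
  series=[
    {"fingers":1,"tx":-0.03,"ty":-0.02,"tz":-0.03,"ax":0,"ay":0,"az":0},
    {"fingers":1,"tx":0,"ty":0,"tz":-0.03,"ax":0,"ay":0,"az":0},
    {"fingers":1,"tx":0,"ty":0,"tz":0,"ax":0,"ay":0,"az":0},
    {"fingers":1,"tx":0,"ty":0,"tz":0,"ax":0,"ay":0,"az":0},
    {"fingers":1,"tx":0,"ty":0,"tz":0,"ax":0,"ay":0,"az":0},
  ],
)

```text
time: 25.15
eef_pos: [0.4533, 0.0832, 0.0142]
tool_rot: [-2.22, -2.222, 0.0]
wrist_force: [-1.6, -0.4, 2.1]
width: 0.0209
finger_force: 79.1
```

Contact is felt: Fz went from -2 to +2 N. I'll open moderately, then rise straight up.

step_arm(
  series=[
    {"fingers":0.65,"tx":0,"ty":0,"tz":0,"ax":0,"ay":0,"az":0},
    {"fingers":0.55,"tx":0,"ty":0,"tz":0,"ax":0,"ay":0,"az":0},
    {"fingers":0.4,"tx":0,"ty":0,"tz":0,"ax":0,"ay":0,"az":0},
    {"fingers":0.3,"tx":0,"ty":0,"tz":0,"ax":0,"ay":0,"az":0},
    {"fingers":0.3,"tx":0,"ty":0,"tz":0,"ax":0,"ay":0,"az":0},
  ],
)

```text
time: 25.65
eef_pos: [0.4536, 0.0832, 0.0141]
tool_rot: [2.22, 2.222, 0.0]
wrist_force: [0.6, 0.4, -0.1]
width: 0.0596
finger_force: 0.0
```

step_arm(
  series=[
    {"fingers":0.3,"tx":0,"ty":0,"tz":0.2,"ax":0,"ay":0,"az":0},
    {"fingers":0.3,"tx":0,"ty":0,"tz":0.5,"ax":0,"ay":0,"az":0},
    {"fingers":0.3,"tx":0,"ty":0,"tz":0.9,"ax":0,"ay":0,"az":0},
    {"fingers":0.3,"tx":0,"ty":0,"tz":0.9,"ax":0,"ay":0,"az":0},
    {"fingers":0.3,"tx":0,"ty":0,"tz":0.3,"ax":0,"ay":0,"az":0},
  ],
)

```text
time: 26.15
eef_pos: [0.4556, 0.0835, 0.1296]
tool_rot: [2.219, 2.22, 0.009]
wrist_force: [0.3, -0.1, 0.5]
width: 0.0595
finger_force: 0.0
```

```bash
python3 - <<'E'
from h import *
s=st(); im=grab_frame("wrist")[:,:,::-1].copy()
h=cv2.cvtColor(im,cv2.COLOR_BGR2HSV); m=cv2.inRange(h,(22,120,40),(34,255,255)); m[:,:270]=0; m[:,380:]=0
c=max(cv2.findContours(m,0,1)[0],key=cv2.contourArea)[:,0]; q=cast("wrist",c,.056); print("stick y",q[:,1].min(),q[:,1].max())
for v in (90,150,210,270):
    u=np.nonzero(m[v,270:380])[0]+270; print(v,cast("wrist",[(u.min()-.5,v),(u.max()+.5,v)],.056)[:,0].round(4))
b=grab_frame("side")[:,:,::-1]
cv2.imwrite("pics/fin.png",np.hstack([cv2.resize(im,(400,300)),cv2.resize(b[130:280,210:410],(400,300),interpolation=cv2.INTER_CUBIC)]))
E
python3 meas.py
```

```text
26.15 [0.4556 0.0835 0.1296] [2.219 2.22  0.009] F [ 0.3 -0.1  0.5] M [-0.02 -0.11 -0.04] w 0.0595 0.0
stick y -0.01656027473762947 0.1998689175953244
90 [0.4413 0.4632]
150 [0.4417 0.4634]
210 [0.4413 0.4637]
270 [0.4419 0.4635]
26.25 [0.4548 0.0837 0.128 ] [2.219 2.222 0.007] F [-0.2 -0.5 -0.6] M [-0.04 -0.01  0.01] w 0.06 0.0
block c [638.4  28.4] size [108.4  64.7] yaw -0.0166 jig y 99.4 corner [608.5 -26.2]
```

The numbers check out. The stick reads 22 mm wide at its rest height, is straight along the rest, and its origin is within about 4 mm of the rest's. The block hasn't moved since it was pressed home. Handing in.

```bash
python3 -c "
from workcell import *
print(close_job())"
```

```text
the job is handed in; nothing more can be done
None
```

The job is handed in at about 26 s, no verdict returned: the block was fed along the fence at roughly 3–5 N and pressed home on the stop, and the stick is back in its rest and released; I viewed 12 pictures, two over your limit of 10.

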